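# Make up two pipe-fitting orders

## Robot

A 6-joint arm with a two-finger parallel gripper is mounted at the origin on the work surface. World frame = base frame: x ahead of the robot, y to its left, z up, the work surface at z = 0. Lengths are in mm, angles in rad, forces in N, time in s.
With the tool pointing down it reaches from about 350 to 875 mm from the base axis. Payload 4.2 kg.
Tool frame: the origin (TCP) lies between the finger pads; the fingertips stand 17 mm ahead of it and the grasp point (between the pads) lies 2 mm behind it (nose_length is the distance from the TCP to the fingertips, in mm); z points along the fingers, y is the direction in which the jaws open and shut (so a half turn about z gives the same grasp; the last joint's range is limited). The gripper opens to 85 mm and grips with 20 to 120 N. Pads are 22 mm wide; open, the fingers measure 114 mm over their backs; the gripper's body (76 mm by 85 mm) begins 54 mm behind the grasp point. The pads swing forward as they close: fully open they stand 13 mm farther back than shut.
Start: joints at [-1.044, 0.385, 0.008, 0, -1.194, -0.259], TCP at [165.398, -602.696, 248.312] pointing down, gripper open.
Joint ranges: [-3.14, 3.14], [-1.21, 2.06], [-1.07, 1.41], [-3.16, 2.05], [-2.99, -0.16], [-3.1, 3.1]. Speed limits (rad/s): [2.79, 2.79, 3.14, 3.14, 3.14, 3.14].

## Interface

Orientations are given as a unit quaternion [x, y, z, w].
In Python, from bench import * gives the robot as it stands.
- The arm moves only by the tool jog_arm, never from a script. Its argument "increments" is a list of rows, each a list of 4 numbers: the shift along the tool's x, y, z in m, then the turn about the tool's z in degrees. A call has 1 to 10 rows; each row is the pose to reach, as a shift and turn from the pose measured when the call began, along the tool's axes at that moment; what a row does not reach only later rows make up. A row lasts 1/8 s, in which the tool goes at most 62.5 mm and 10.7 degrees, less where a joint would pass 70% of its speed; a pose out of reach is approached as far as the arm can. A call with a gripper value outside its range is refused whole. "hand" is the gripper's target within -1 to 1 (fully open at 1, half-way at 0, shut at -1), set as the call begins (left out, the last holds). The fingers move at their own pace and stop on an object; the grip force is fixed at half the most. Time passes only in rows, so rows that repeat a pose let the fingers close. It gives the time, the measured TCP pose, the force and the opening at its end, in the units of the state.
- read_state(): the state, without advancing time (a new reading comes with each control period).
- get_image(name): name is "scene" or "top"; returns the picture (420x560x3 uint8, red, green, blue); there is no depth.
- calibration(name): a dict with "fx", "fy", "cx", "cy" (pixels), "D" ([k1, k2, p1, p2, k3] as OpenCV has them; the pictures are not rectified), "position" and "rotation" of the camera in the world. Camera axes: x right, y up, looking along -z (the intrinsics and any distortion apply to the point x, -y, -z); pixel columns grow to the right and rows downward; lengths in mm; the calibration is good to about 2 mm. A picture is of the moment at which its call begins. calibration takes no time and is no camera call.
- job_done(): hands the job in, once; it reports no verdict.
The state is a dict: "clock": time; "joints": joint angles; "joint_vel": joint speeds; "joint_efforts": joint torques, N m; "position": TCP position; "ee_rot": TCP orientation; "contact_force": force on the tool from outside, world axes, zero at the start; "wrist_torque": the same for the moment, N m; "gripper_width": finger opening in mm.
Only numpy, scipy, OpenCV 4.12 (cv2) and the standard library are available. Lean on these libraries where they do the work, as an engineer would, in place of code of your own. Each camera call takes 0.05 s, during which the arm holds its last target.

## Task

Make up the two orders from the fittings on the counter mat: the large tee, the hexagon nipple and the cap go into the three-compartment tray, the large elbow and the union into the two-compartment tray, one piece to a compartment and down on its floor. Put each piece in the way it stands or lies now - nipple, union and cap upright, tee and elbow flat. Leave the small elbow and the small tee where they are.

Things in the scene. Friction and masses are not known exactly. Their poses are not given: they have to be found in the camera images.
- tee: large (3/4-inch) pipe tee, galvanised steel-grey, lying flat: run 66 mm long along its x, branch pointing to its +y; 51 mm over all along y, 36 mm high; open end bands 36 mm and barrels 31 mm in diameter. Origin: middle of the 66 x 51 mm footprint, underside; z up. A pinch along y through the origin (back of the run to face of the branch) is 48.5 mm wide. Loose, 0.22 kg
- elbow: large (3/4-inch) pipe elbow, galvanised steel-grey, lying flat: its two open ends face its +x and +y; footprint 51 x 51 mm, 36 mm high, end bands 36 mm and barrels 31 mm in diameter. Origin: middle of the footprint, underside; z up. A pinch along x (or y) through the origin is 48.5 mm wide. Loose, 0.16 kg
- nipple: hexagon nipple, galvanised steel-grey, standing on end: 47 mm high, male threads 26 mm in diameter above and below a hexagon 32 mm across flats, 18 to 29 mm above its foot; bore open on top. Origin: centre of its foot; z up along the bore, x square to a pair of flats. Loose, 0.10 kg
- union: pipe union, galvanised steel-grey, standing on end: 52 mm high, round foot 37 mm in diameter, big hexagon nut 50 mm across flats 14 to 34 mm above its foot, above it an octagon 38 mm across; bore open on top. Origin: centre of its foot; z up along the bore, x square to a pair of the nut's flats. Loose, 0.28 kg
- cap: round pipe cap, galvanised steel-grey, standing mouth down, its closed dome on top (no hole to be seen): 26 mm high; 37 mm in diameter in its lowest 8 mm, then 34 mm up to 19 mm, then the dome. Origin: centre of its mouth, underside; z up. Loose, 0.08 kg
- small_elbow: small (3/8-inch) elbow, shaped like the large one at 0.7 of its size: footprint 36 x 36 mm, 25 mm high, lying flat. In neither order: stays. Origin: middle of the footprint, underside. Loose
- small_tee: small (3/8-inch) tee, shaped like the large one at 0.7 of its size: 46 x 36 mm, 25 mm high, lying flat. In neither order: stays. Origin: middle of the footprint, underside. Loose
- tray3: open blue order tray with three equal compartments in a row along its x, fixed on the mat left or right of the fittings: 286 mm (x) by 158 mm (y), 32 mm high, walls, dividers and floor 4 mm thick. Origin: centre of the underside, z up. Compartments 90 mm (x) by 150 mm (y), 28 mm deep, centres at x = -94, 0, +94 mm, y = 0; their floor is 4 mm above the origin
- tray2: open blue order tray with two equal compartments in a row along its x, fixed on the mat on the other side: 192 mm (x) by 158 mm (y), 32 mm high, walls, divider and floor 4 mm thick. Origin: centre of the underside, z up. Compartments 90 mm (x) by 150 mm (y), 28 mm deep, centres at x = -47, +47 mm, y = 0; their floor is 4 mm above the origin
There are look-alikes about, which are no part of the job. Leave any orange look-alike of the cap alone. What is shaped like the union but pink is not meant.

How it is judged (in metres and radians):
At the end, for the whole second after the job is handed in: Each piece in a compartment of its own in its order's tray (origin within 33 mm of its middle across, 66 mm along), under 10 mm above the tray's underside, within 0.2 rad of upright or flat as at the start, at rest. Small elbow and small tee within 20 mm of their starting places (((x of tee in the frame of tray3 between -0.127 and -0.061 m and x of nipple in the frame of tray3 between -0.033 and 0.033 m and x of cap in the frame of tray3 between 0.061 and 0.127 m) or (x of tee in the frame of tray3 between -0.127 and -0.061 m and x of nipple in the frame of tray3 between 0.061 and 0.127 m and x of cap in the frame of tray3 between -0.033 and 0.033 m) or (x of tee in the frame of tray3 between -0.033 and 0.033 m and x of nipple in the frame of tray3 between -0.127 and -0.061 m and x of cap in the frame of tray3 between 0.061 and 0.127 m) or (x of tee in the frame of tray3 between -0.033 and 0.033 m and x of nipple in the frame of tray3 between 0.061 and 0.127 m and x of cap in the frame of tray3 between -0.127 and -0.061 m) or (x of tee in the frame of tray3 between 0.061 and 0.127 m and x of nipple in the frame of tray3 between -0.127 and -0.061 m and x of cap in the frame of tray3 between -0.033 and 0.033 m) or (x of tee in the frame of tray3 between 0.061 and 0.127 m and x of nipple in the frame of tray3 between -0.033 and 0.033 m and x of cap in the frame of tray3 between -0.127 and -0.061 m)) and ((x of elbow in the frame of tray2 between -0.08 and -0.014 m and x of union in the frame of tray2 between 0.014 and 0.08 m) or (x of elbow in the frame of tray2 between 0.014 and 0.08 m and x of union in the frame of tray2 between -0.08 and -0.014 m)) and y of tee in the frame of tray3 between -0.066 and 0.066 m and z of each of tee, nipple, cap in the frame of tray3 below 0.01 m and angle between each of tee, nipple, cap, elbow, union's own z axis and vertical below 0.2 rad and linear speed of each of tee, nipple, cap, elbow, union below 0.02 m/s and angular speed of each of tee, nipple, cap, elbow, union below 0.2 rad/s and y of nipple in the frame of tray3 between -0.066 and 0.066 m and y of cap in the frame of tray3 between -0.066 and 0.066 m and y of elbow in the frame of tray2 between -0.066 and 0.066 m and z of each of elbow, union in the frame of tray2 below 0.01 m and y of union in the frame of tray2 between -0.066 and 0.066 m and distance of each of small_elbow, small_tee from where it was at the start of the episode below 0.02 m); the robot touches nothing.
It fails at once if a small fitting is pushed or lifted more than 20 mm from its place (distance of any of small_elbow, small_tee from where it was at the start of the episode above 0.02 m).
It also fails if it takes over 112 s, if anything falls off the work surface, if the arm or the gripper's body presses on something with over 40 N, if the wrist force passes 120 N, or if a joint passes its speed limit or range.

## Working session

There is one attempt and no reset: what is moved stays moved. The work goes in short steps, Python scripts to look and compute and a tool call to move; the robot and the scene stay as the last step left them, time stands still between calls to the robot, and variables do not carry over. Pictures are saved under pics/ and viewed, and the job is handed in when it is done.

Besides the shell and the picture viewer there is one more tool, called after ">>>" by a JSON object that holds its "method" and its "body". jog_arm: Moves the arm, as the interface text tells. Its arguments: {"type":"object","properties":{"increments":{"type":"array"},"hand":{"type":"number"}},"required":["increments"]}

```bash
mkdir -p pics; ls; python3 - <<'E'
from bench import *
import cv2
for n in("scene","top"):
    im=get_image(n); cv2.imwrite(f"pics/{n}0.png",im[:,:,::-1]); print(n,calibration(n))
print(read_state())
E
```

```text
pics
scene {'fx': 406.5303069986927, 'fy': 406.5303069986927, 'cx': 272.2867169088805, 'cy': 212.47627693488508, 'D': array([-0.01744355,  0.        ,  0.        ,  0.        ,  0.        ]), 'position': array([887.49529477, 300.93109266, 621.64107652]), 'rotation': array([0.14237217, 0.30222888, 0.85933982, 0.38719883])}
top {'fx': 481.25907758280965, 'fy': 481.25907758280965, 'cx': 277.6942495081148, 'cy': 206.4021848937448, 'D': array([-0.10537237,  0.        ,  0.        ,  0.        ,  0.        ]), 'position': array([ 326.06861812,    2.80885009, 1179.514057  ]), 'rotation': array([ 0.05493338, -0.0709524 , -0.69579282,  0.7126152 ])}
{'clock': 0.1, 'joints': array([-1.04444909e+00,  3.85498303e-01,  6.74457232e-03, -4.54488328e-04,
       -1.19398470e+00, -2.58591887e-01]), 'joint_vel': array([-1.10630932e-03, -3.17887695e-03,  2.67967069e-03, -7.02556796e-05,
       -2.93009282e-04,  4.86064819e-04]), 'joint_efforts': array([-3.79689764e-04, -3.93319023e+01,  1.88929188e+01,  4.19795796e+00,
       -2.57525418e-03,  1.11123612e-05]), 'position': array([ 165.24159396, -602.24959276,  247.30977213]), 'ee_rot': array([-1.33394978e-01,  9.91062456e-01,  9.78005406e-04, -1.76238998e-04]), 'contact_force': array([0.6765825 , 0.08267479, 0.90020221]), 'wrist_torque': array([ 0.00717122, -0.0149246 ,  0.00209866]), 'gripper_width': 85.44303890758327}
```

View pics/scene0.png

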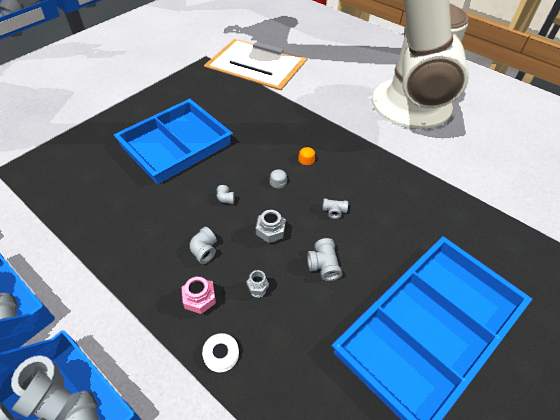

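View pics/top0.png

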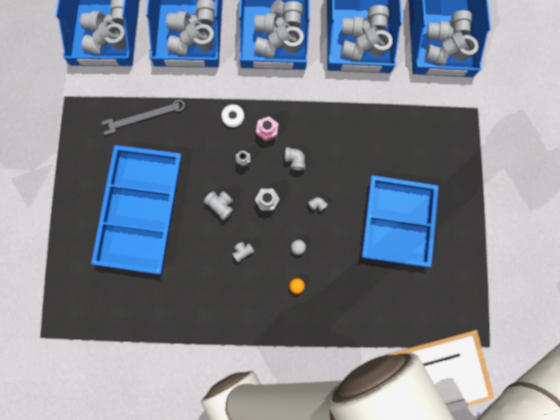

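Candidates (top picture): the large tee is at (219,205) and the small tee at (243,252). The large elbow is at (295,158) and the small elbow at (317,205). The union is at (267,199), with a pink look-alike at (267,128). The cap is at (298,247), with an orange look-alike at (297,286). The nipple is at (243,158), and the white ring at (232,115) is no part of the job. tray3 is on the left at (138,210) and tray2 on the right at (401,221). I chose by size and grey colour. Next I'll measure and check a close crop.

```bash
cat > h.py <<'E'
from bench import *
import numpy as np, cv2
from scipy.spatial.transform import Rotation as R
def cam(n):
    c=calibration(n); K=np.array([[c['fx'],0,c['cx']],[0,c['fy'],c['cy']],[0,0,1]]); 
    return K,np.array(c['D']),np.array(c['position']),R.from_quat(c['rotation']).as_matrix()
def ray(n,px):
    K,D,p,M=cam(n); u=cv2.undistortPoints(np.array(px,float).reshape(-1,1,2),K,D).reshape(-1,2)
    d=np.c_[u[:,0],-u[:,1],-np.ones(len(u))]@M.T
    return p,d
def onplane(n,px,z):
    p,d=ray(n,px); return p+d*((z-p[2])/d[:,2])[:,None]
def proj(n,P):
    K,D,p,M=cam(n); q=(np.atleast_2d(P)-p)@M; q=q*[1,-1,-1]
    return cv2.projectPoints(q,np.zeros(3),np.zeros(3),K,D)[0].reshape(-1,2)
def two(a,b): # px in scene, top
    p1,d1=ray("scene",[a]);p2,d2=ray("top",[b]);d1=d1[0]/np.linalg.norm(d1);d2=d2[0]/np.linalg.norm(d2)
    t=np.linalg.lstsq(np.c_[d1,-d2],p2-p1,rcond=None)[0]; A=p1+t[0]*d1;B=p2+t[1]*d2
    return (A+B)/2,np.linalg.norm(A-B)
E
python3 - <<'E'
from h import *
im=cv2.imread("pics/top0.png"); c=im[90:310,190:345]
cv2.imwrite("pics/topc.png",cv2.resize(c,None,fx=2.7*1.9/1.9,fy=2.7,interpolation=cv2.INTER_CUBIC))
s=cv2.imread("pics/scene0.png")[140:320,170:370]
cv2.imwrite("pics/scc.png",cv2.resize(s,None,fx=3.3,fy=3.3,interpolation=cv2.INTER_CUBIC))
for n,box in(("top",(62,98,485,345)),("scene",(170,140,370,320))):
    a=cv2.imread(f"pics/{n}0.png"); hsv=cv2.cvtColor(a,cv2.COLOR_BGR2HSV)
    m=((hsv[...,2]>75)&(hsv[...,1]<70)).astype(np.uint8)
    k=np.zeros_like(m);k[box[1]:box[3],box[0]:box[2]]=1;m&=k
    for c in cv2.findContours(m,cv2.RETR_EXTERNAL,cv2.CHAIN_APPROX_NONE)[0]:
        if cv2.contourArea(c)<60: continue
        M=cv2.moments(c);r=cv2.minAreaRect(c);print(n,"A",cv2.contourArea(c),"c",M['m10']/M['m00'],M['m01']/M['m00'],"rect",r, (onplane(n,[r[0]],18)[0]).round(1))
    b=((hsv[...,0]>95)&(hsv[...,0]<125)&(hsv[...,1]>130)).astype(np.uint8)
    if n=="top":
        b[:97]=0
        for c in cv2.findContours(b,cv2.RETR_EXTERNAL,cv2.CHAIN_APPROX_NONE)[0]:
            if cv2.contourArea(c)>2000:
                r=cv2.minAreaRect(c); bp=cv2.boxPoints(r);print("tray",r,onplane("top",bp,32).round(1).tolist(), onplane("top",[r[0]],32).round(1))
E
```

```text
top A 428.0 c 112.56308411214954 342.10085669781927 rect ((150.0, 341.0), (6.0, 176.0), 90.0) [205.6 272.6  18. ]
top A 155.5 c 462.1007502679528 341.01822079314036 rect ((456.5, 339.5), (37.0, 9.0), -0.0) [ 220.8 -459.8   18. ]
top A 262.5 c 242.0520634920635 250.51936507936506 rect ((241.43141174316406, 249.61553955078125), (16.523149490356445, 21.690387725830078), 57.2647705078125) [427.5  63.9  18. ]
top A 178.5 c 298.02240896358546 246.58730158730157 rect ((298.5, 246.5), (15.0, 15.0), 90.0) [438.4 -73.8  18. ]
top A 179.5 c 317.5301764159703 203.24512534818942 rect ((317.5, 203.5), (13.0, 19.0), 90.0) [ 545.5 -119.2   18. ]
top A 508.0 c 219.2729658792651 203.04461942257217 rect ((220.08966064453125, 202.0241241455078), (30.560739517211914, 22.837507247924805), 41.6335334777832) [542.9 120.2  18. ]
top A 432.5 c 266.75799614643546 198.85009633911366 rect ((266.5, 199.0), (22.0, 25.0), 90.0) [553.5   6.6  18. ]
top A 184.5 c 242.55736224028905 157.41644083107496 rect ((242.5, 157.5), (15.0, 15.0), 90.0) [657.5  69.3  18. ]
top A 340.0 c 294.8588235294118 157.71960784313725 rect 
[... 1534 characters left out ...]
812, 245.00003051757812), (28.284271240234375, 31.11269760131836), 45.0) [653.4 -58.8  18. ]
scene A 734.0 c 270.04632152588556 225.48297002724794 rect ((269.84967041015625, 225.47683715820312), (28.890865325927734, 33.2244987487793), 8.746162414550781) [5.419e+02 1.000e-01 1.800e+01]
scene A 347.0 c 334.70461095100865 207.29154658981744 rect ((334.4950256347656, 208.5495147705078), (25.97047233581543, 19.303722381591797), 5.7105937004089355) [428.1  66.1  18. ]
scene A 232.5 c 224.43154121863796 194.20071684587813 rect ((224.5, 194.0), (18.0, 17.0), 90.0) [ 543.1 -118.8   18. ]
scene A 261.5 c 277.7304015296367 178.37157425111536 rect ((277.5, 178.5), (19.0, 17.0), 90.0) [440.9 -68.3  18. ]
```

```bash
sleep 0
```

```text
(no output)
```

View pics/topc.png

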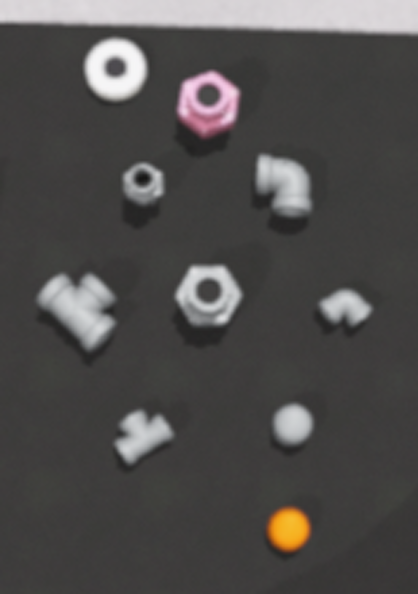

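View pics/scc.png

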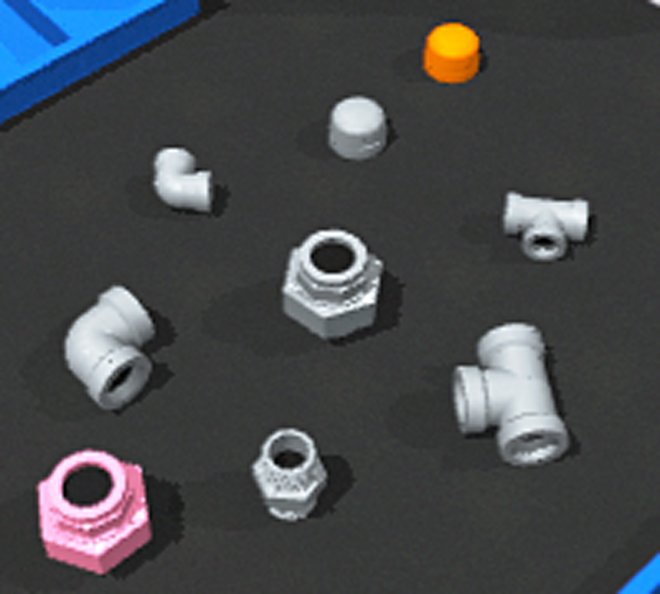

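The crops confirm the choice: five grey pieces, with the pink union, the orange cap and the white ring excluded. Next I'll zoom in for yaw and tray corners.

```bash
python3 - <<'E'
from h import *
im=cv2.imread("pics/top0.png"); s=cv2.imread("pics/scene0.png")
def crop(a,x,y,r,f): 
    c=cv2.resize(a[y-r:y+r,x-r:x+r],None,fx=f,fy=f,interpolation=cv2.INTER_CUBIC)
    return cv2.convertScaleAbs(c,alpha=1.15)
top=[crop(im,x,y,22,6) for x,y in((219,205),(295,158),(243,158))]
bot=[crop(s,x,y,27,264/54) for x,y in((324,259),(203,245),(257,283))]
bot=[cv2.resize(b,(264,264)) for b in bot]
cv2.imwrite("pics/z1.png",np.vstack([np.hstack(top),np.hstack(bot)]))
t3=cv2.resize(im[140:280,85:190],None,fx=4,fy=4,interpolation=cv2.INTER_CUBIC)
t2=cv2.resize(im[170:275,355:445],None,fx=4,fy=4,interpolation=cv2.INTER_CUBIC)
o=np.zeros((560,790,3),np.uint8);o[:560,:420]=t3;o[:420,430:790]=t2
cv2.imwrite("pics/z2.png",o)
E
```

```text
(no output)
```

View pics/z1.png

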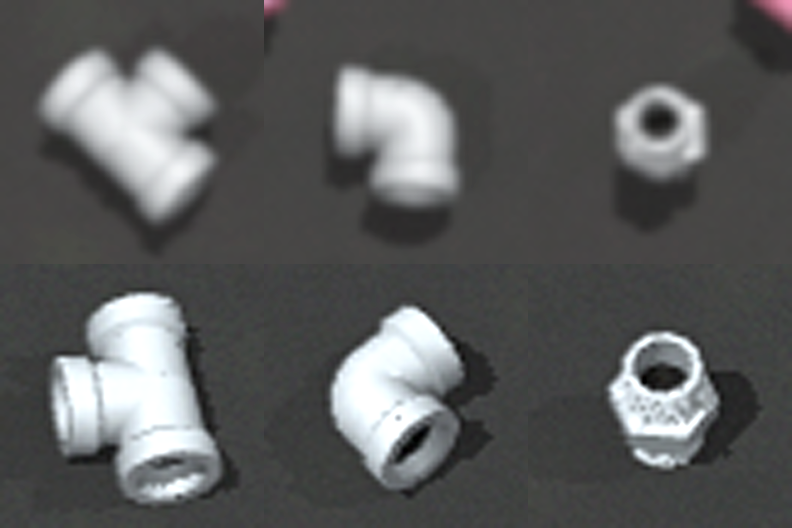

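View pics/z2.png

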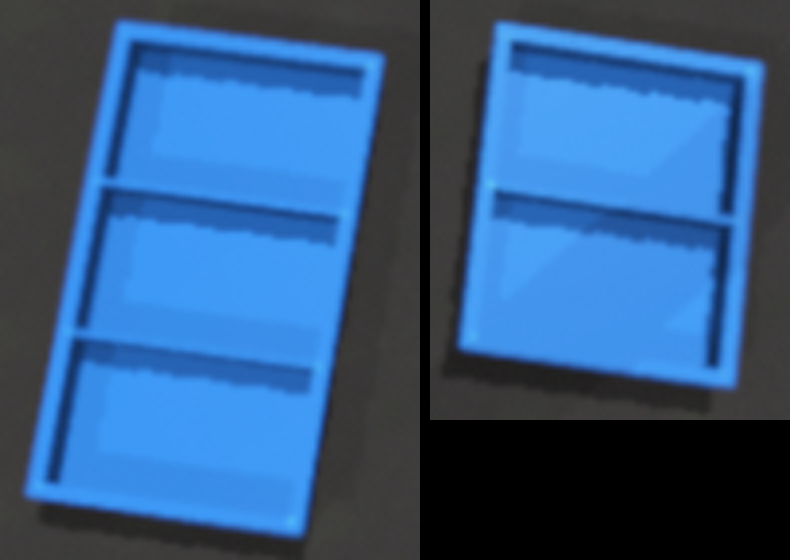

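```bash
python3 - <<'E'
from h import *
np.set_printoptions(suppress=True,precision=1)
def T(pts,ox,oy,f,z,sub=0): return onplane("top",[((x-sub+.5)/f-.5+ox,(y+.5)/f-.5+oy) for x,y in pts],z)
for nm,p in(("t3",T([(118,22),(383,58),(300,532),(30,495)],85,140,4,32)),("t2",T([(497,24),(763,62),(735,385),(462,345)],355,170,4,32,430))):
    print(nm,p[:,:2].tolist(),"c",p.mean(0),"sides",[np.linalg.norm(p[i]-p[(i+1)%4]) for i in range(4)],"yaw",[np.degrees(np.arctan2(*(a[:2])[::-1])) for a in (p[0]-p[3],p[1]-p[2])],[np.degrees(np.arctan2(*(a[:2])[::-1])) for a in (p[0]-p[1],p[3]-p[2])])
p=T([(70,77),(187,185),(187,78)],197,183,6,18);run=p[1]-p[0];print("tee",p,"len",np.linalg.norm(run),"yawrun",np.degrees(np.arctan2(run[1],run[0])))
mid=(p[0]+p[1])/2; b=p[2]-mid; print("mid",mid,"branch",b,np.linalg.norm(b),np.degrees(np.arctan2(b[1],b[0])))
e=T([(337,111),(416,200),(397,136)],273,136,6,18,264);print("elbow",e)
for nm,a,b in(("nip",(160/4.889+257-27+0,0),0),):pass
print("nip",two((230+(660-528)/4.889,256+(378-264)/4.889),(221+(660-528)/6,136+120/6)))
print("union",two((270.6,217.6),(267,197.4)), onplane("top",[(267,197.4)],52),onplane("scene",[(270.6,217.6)],52))
print("nip",onplane("top",[(243,156)],47),onplane("scene",[(257,279.5)],47))
print("cap",onplane("top",[(298,246.6)],17),onplane("scene",[(277.6,178.5)],14))
E
```

```text
t3 [[677.8042332518876, 390.4210653155393], [658.2086111831105, 222.48813638104258], [366.4046647337004, 255.35450289017072], [383.1415606040333, 419.8048867843643]] c [521.4 322.   32. ] sides [np.float64(169.07234257790677), np.float64(293.6490102332418), np.float64(165.2998864074686), np.float64(296.12412872997754)] yaw [np.float64(-5.694720223240189), np.float64(-6.426236606634799)] [np.float64(83.34441468418088), np.float64(84.18874604724034)]
t2 [[616.6037806906054, -251.21337179983433], [597.5208666513657, -419.41912690808704], [396.68299261477944, -394.80484586511375], [417.8643043421583, -227.50434462994767]] c [ 507.2 -323.2   32. ] sides [np.float64(169.2847709032519), np.float64(202.34059028973445), np.float64(168.6360153704724), np.float64(200.14868830096637)] yaw [np.float64(-6.803064063724918), np.float64(-6.987209459485221)] [np.float64(83.52747796121861), np.float64(82.78437852584494)]
tee [[558.7 150.1  18. ]
 [515.1 100.3  18. ]
 [559.5 102.1  18. ]] len 66.15473192466636 yawrun -131.20739508720973
mid [536.9 125.2  18. ] branch [ 22.6 -23.1   0. ] 32.33561897223236 -45.5974156687915
elbow [[669.3 -36.1  18. ]
 [631.9 -69.7  18. ]
 [659.3 -61.4  18. ]]
nip (array([653. ,  68.2,  43.6]), np.float64(3.48497505782335))
union (array([549.5,   6.5,  54.6]), np.float64(2.6996326187894213)) [[550.7   5.4  52. ]] [[547.3   6.4  52. ]]
nip [[653.   66.5  47. ]] [[653.8  71.3  47. ]]
cap [[438.2 -72.7  17. ]] [[437.8 -70.5  14. ]]
```

```bash
cat > d.py <<'E'
import sys
from h import *
# usage: d.py x y z yaw [x y z yaw ...] : increments from the present pose
s=read_state(); M=R.from_quat(s['ee_rot']).as_matrix(); p=s['position']
y=np.degrees(np.arctan2(M[1,1],M[0,1]))
a=list(map(float,sys.argv[1:]))
print("now",p.round(1),"yaw",round(y,1),"tilt",np.degrees(np.arccos(-M[2,2])).round(2),"w",round(s['gripper_width'],1),"t",s['clock'],"F",s['contact_force'].round(1),"j6",s['joints'][5].round(2))
for i in range(0,len(a),4):
    t=np.array(a[i:i+3]); dy=-((a[i+3]-y+90)%180-90)
    print("->",a[i:i+4],(M.T@(t-p)/1000).round(4).tolist(),round(dy,1))
E
python3 d.py 658 -61 140 87 658 -61 20 87
```

```text
now [ 165.2 -602.2  247.3] yaw 105.3 tilt 0.11 w 85.4 t 0.1 F [0.7 0.1 0.9] j6 -0.26
-> [658.0, -61.0, 140.0, 87.0] [-0.6183, 0.3915, 0.108] 18.3
-> [658.0, -61.0, 20.0, 87.0] [-0.6184, 0.3912, 0.228] 18.3
```

>>> {"method": "jog_arm", "body": {"increments": [[-0.062, 0.039, 0.011, 2], [-0.124, 0.078, 0.022, 4], [-0.186, 0.117, 0.032, 6], [-0.247, 0.157, 0.043, 8], [-0.309, 0.196, 0.054, 9], [-0.371, 0.235, 0.065, 11], [-0.433, 0.274, 0.076, 13], [-0.495, 0.313, 0.086, 15], [-0.557, 0.352, 0.097, 17], [-0.618, 0.391, 0.108, 18.3]], "hand": 1}}

```text
clock: 1.35
position: [582.4, -143.7, 156.2]
ee_rot: [0.026, 1.0, 0.001, -0.001]
contact_force: [0.9, -1.0, 0.4]
gripper_width: 85.6
```

```bash
python3 d.py 658 -61 60 87 658 -61 20 87
```

```text
now [ 582.4 -143.7  156.2] yaw 87.0 tilt 0.13 w 85.6 t 1.35 F [ 0.9 -1.   0.4] j6 -1.65
-> [658.0, -61.0, 60.0, 87.0] [-0.0713, 0.0863, 0.0962] 0.0
-> [658.0, -61.0, 20.0, 87.0] [-0.0714, 0.0863, 0.1362] 0.0
```

>>> {"method": "jog_arm", "body": {"increments": [[-0.036, 0.043, 0.03, 0], [-0.0714, 0.0863, 0.06, 0], [-0.0714, 0.0863, 0.075, 0], [-0.0714, 0.0863, 0.075, 0], [-0.0714, 0.0863, 0.075, 0]]}}

```text
clock: 1.98
position: [657.9, -62.2, 82.2]
ee_rot: [0.027, 1.0, 0.001, -0.0]
contact_force: [0.2, 0.5, -0.4]
gripper_width: 85.8
```

```bash
python3 d.py 658 -61 20 87;  python3 - <<'E'
from h import *
print(read_state()['joints'])
im=get_image("scene"); cv2.imwrite("pics/s1.png",cv2.resize(im[150:330,130:330,::-1],None,fx=3,fy=3))
E
```

```text
now [657.9 -62.2  82.2] yaw 86.9 tilt 0.1 w 85.8 t 1.975 F [ 0.2  0.5 -0.4] j6 -1.77
-> [658.0, -61.0, 20.0, 87.0] [-0.0001, 0.0011, 0.0622] -0.1
[ 0.14928357  0.59079976 -0.0932617  -0.00218196 -0.886935   -1.7720924 ]
```

View pics/s1.png

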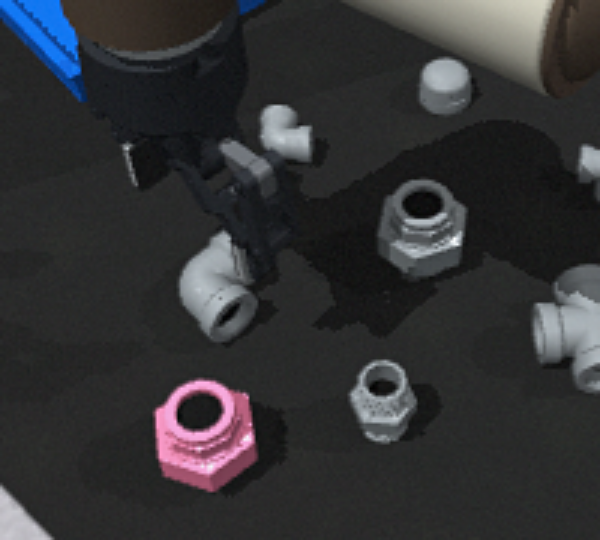

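```bash
python3 - <<'E'
from h import *
for P in([658,-19,78],[658,-104,78],[658,-36,18],[658,-85,18],[658,-61,36]): print(P,((proj("scene",P)[0]-[130,150])*3).round())
E
```

```text
[658, -19, 78] [252. 268.]
[658, -104, 78] [150. 187.]
[658, -36, 18] [243. 311.]
[658, -85, 18] [187. 266.]
[658, -61, 36] [210. 270.]
```

>>> {"method": "jog_arm", "body": {"increments": [[0, 0.001, 0.04, 0], [0, 0.001, 0.062, 0], [0, 0.001, 0.062, 0], [0, 0.001, 0.062, 0]]}}

```text
clock: 2.52
position: [659.2, -61.7, 22.7]
ee_rot: [0.027, 1.0, 0.001, 0.002]
contact_force: [0.6, 0.2, 1.0]
gripper_width: 85.4
```

>>> {"method": "jog_arm", "body": {"increments": [[0, 0, 0, 0], [0, 0, 0, 0], [0, 0, 0, 0], [0, 0, 0, 0], [0, 0, 0, 0], [0, 0, 0, 0]], "hand": -1}}

```text
clock: 3.28
position: [660.4, -61.4, 24.5]
ee_rot: [0.027, 1.0, 0.001, 0.003]
contact_force: [-0.7, 1.0, 5.7]
gripper_width: 46.8
```

```bash
python3 d.py 554 -329 140 83 554 -329 25 83
```

```text
now [660.4 -61.4  24.5] yaw 87.0 tilt 0.41 w 46.8 t 3.275 F [-0.7  1.   5.7] j6 -1.77
-> [554.0, -329.0, 140.0, 83.0] [0.0913, -0.2726, -0.1167] 4.0
-> [554.0, -329.0, 25.0, 83.0] [0.092, -0.2729, -0.0017] 4.0
```

>>> {"method": "jog_arm", "body": {"increments": [[0, 0, -0.04, 0], [0, 0, -0.08, 0], [0, 0, -0.117, 0], [0, 0, -0.117, 0]]}}

```text
clock: 3.78
position: [661.3, -61.5, 144.9]
ee_rot: [0.026, 1.0, 0.001, 0.007]
contact_force: [-0.8, -0.1, -2.2]
gripper_width: 46.6
```

```bash
python3 d.py 554 -329 140 83 554 -329 25 83;  python3 - <<'E'
from h import *
im=get_image("scene"); cv2.imwrite("pics/s2.png",cv2.resize(im[100:330,130:330,::-1],None,fx=2.6,fy=2.6))
E
```

```text
now [661.3 -61.5 144.9] yaw 87.0 tilt 0.79 w 46.6 t 3.775 F [-0.8 -0.1 -2.2] j6 -1.77
-> [554.0, -329.0, 140.0, 83.0] [0.093, -0.2728, 0.0028] 4.0
-> [554.0, -329.0, 25.0, 83.0] [0.0946, -0.2732, 0.1178] 4.0
```

View pics/s2.png

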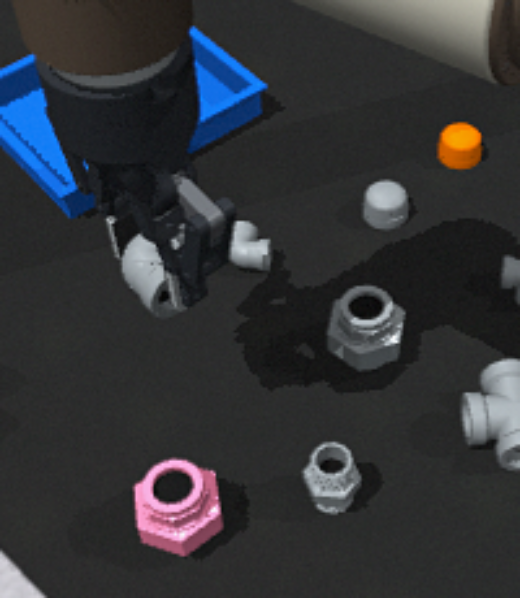

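```bash
python3 - <<'E'
from h import *
im=get_image("scene"); cv2.imwrite("pics/s3.png",cv2.convertScaleAbs(cv2.resize(im[160:230,150:240,::-1],None,fx=8,fy=8,interpolation=cv2.INTER_CUBIC),alpha=1.3))
s=read_state();print(s['position'],s['ee_rot'])
E
```

```text
[658.69332087 -61.47772038 140.56653938] [0.02687473 0.99963467 0.00132926 0.00255051]
```

View pics/s3.png

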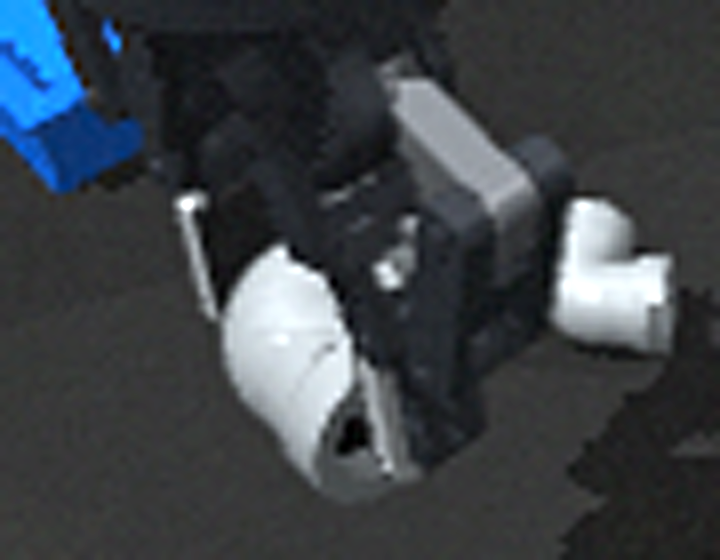

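```bash
python3 d.py 554 -329 140 83
```

```text
now [658.7 -61.5 140.6] yaw 86.9 tilt 0.33 w 46.6 t 3.875 F [ 0.5  1.3 -1.7] j6 -1.77
-> [554.0, -329.0, 140.0, 83.0] [0.0902, -0.2728, -0.0006] 3.9
```

>>> {"method": "jog_arm", "body": {"increments": [[0.018, -0.055, 0, 1], [0.036, -0.109, 0, 2], [0.054, -0.164, 0, 3], [0.072, -0.218, 0, 3.5], [0.09, -0.273, 0, 3.9], [0.09, -0.273, 0, 3.9], [0.09, -0.273, 0, 3.9], [0.09, -0.273, 0, 3.9]]}}

```text
clock: 4.88
position: [554.4, -327.9, 138.4]
ee_rot: [0.06, 0.998, 0.002, 0.002]
contact_force: [-0.3, 0.1, -0.2]
gripper_width: 46.4
```

```bash
python3 d.py 554 -329 31 83;  python3 - <<'E'
from h import *
im=get_image("scene"); cv2.imwrite("pics/s4.png",cv2.resize(im[60:220,90:290,::-1],None,fx=4,fy=3.75))
im=get_image("top"); cv2.imwrite("pics/t4.png",cv2.resize(im[100:340,340:500,::-1],None,fx=2.5,fy=2.5))
E
```

```text
now [ 554.4 -327.9  138.4] yaw 83.1 tilt 0.28 w 46.4 t 4.875 F [-0.3  0.1 -0.2] j6 -1.4
-> [554.0, -329.0, 31.0, 83.0] [0.0006, -0.0015, 0.1074] 0.1
```

View pics/s4.png

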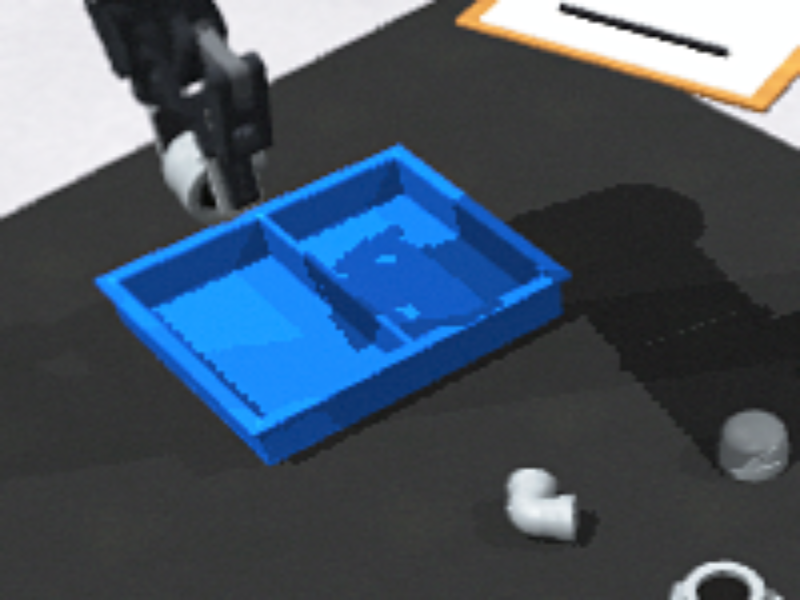

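View pics/t4.png

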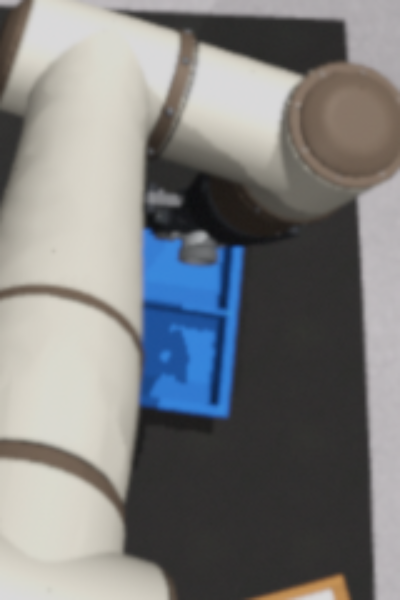

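>>> {"method": "jog_arm", "body": {"increments": [[0, -0.001, 0.04, 0], [0, -0.001, 0.08, 0], [0, -0.001, 0.1, 0], [0, -0.001, 0.106, 0], [0, -0.001, 0.106, 0], [0, -0.001, 0.106, 0]]}}

```text
clock: 5.72
position: [556.1, -328.7, 34.4]
ee_rot: [0.06, 0.998, 0.001, 0.003]
contact_force: [0.0, -0.4, -0.9]
gripper_width: 46.8
```

```bash
python3 d.py 554 -329 28 83;  python3 - <<'E'
from h import *
im=get_image("scene"); cv2.imwrite("pics/s5.png",cv2.resize(im[60:220,90:290,::-1],None,fx=4,fy=3.75))
E
```

```text
now [ 556.1 -328.7   34.4] yaw 83.2 tilt 0.42 w 46.8 t 5.725 F [ 0.  -0.4 -0.9] j6 -1.4
-> [554.0, -329.0, 28.0, 83.0] [0.0021, -0.0005, 0.0064] 0.2
```

View pics/s5.png

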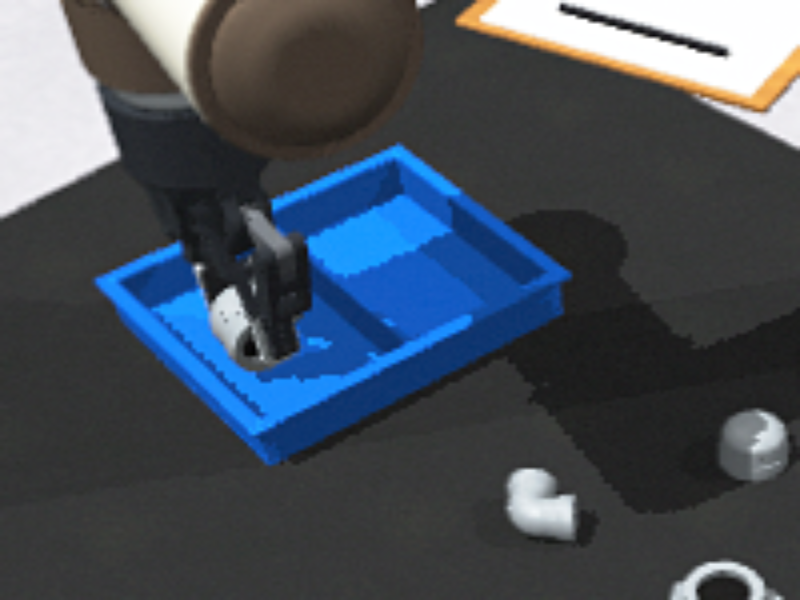

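>>> {"method": "jog_arm", "body": {"increments": [[0, 0, 0.003, 0], [0, 0, 0.006, 0], [0, 0, 0.006, 0], [0, 0, 0.006, 0]]}}

```text
clock: 6.28
position: [556.3, -328.9, 28.7]
ee_rot: [0.06, 0.998, 0.001, 0.004]
contact_force: [1.0, 0.6, 1.1]
gripper_width: 46.7
```

```bash
python3 d.py
```

```text
now [ 556.3 -328.9   28.7] yaw 83.2 tilt 0.45 w 46.7 t 6.275 F [1.  0.6 1.1] j6 -1.4
```

Contact is beginning (force rose from -0.9 to +1.1 N). I'll release and lift.

>>> {"method": "jog_arm", "body": {"increments": [[0, 0, 0, 0], [0, 0, 0, 0], [0, 0, 0, 0], [0, 0, 0, 0]], "hand": 0.7}}

```text
clock: 6.78
position: [556.2, -328.9, 28.7]
ee_rot: [0.06, 0.998, 0.001, 0.004]
contact_force: [0.3, 0.2, -0.4]
gripper_width: 72.6
```

>>> {"method": "jog_arm", "body": {"increments": [[0, 0, -0.03, 0], [0, 0, -0.07, 0], [0, 0, -0.11, 0], [0, 0, -0.11, 0], [0, 0, -0.11, 0]]}}

```text
clock: 7.4
position: [554.9, -328.8, 138.3]
ee_rot: [0.06, 0.998, 0.001, 0.003]
contact_force: [-0.2, -0.4, -0.6]
gripper_width: 72.6
```

```bash
python3 d.py 549 6 140 179.9 549 6 140 150;  python3 - <<'E'
from h import *
im=get_image("scene"); cv2.imwrite("pics/s6.png",cv2.resize(im[60:220,90:290,::-1],None,fx=4,fy=3.75))
E
```

```text
now [ 554.9 -328.8  138.3] yaw 83.1 tilt 0.43 w 72.6 t 7.4 F [-0.2 -0.4 -0.6] j6 -1.4
-> [549.0, 6.0, 140.0, 179.9] [0.0459, 0.3317, -0.001] 83.2
-> [549.0, 6.0, 140.0, 150.0] [0.0459, 0.3317, -0.001] -66.9
```

View pics/s6.png

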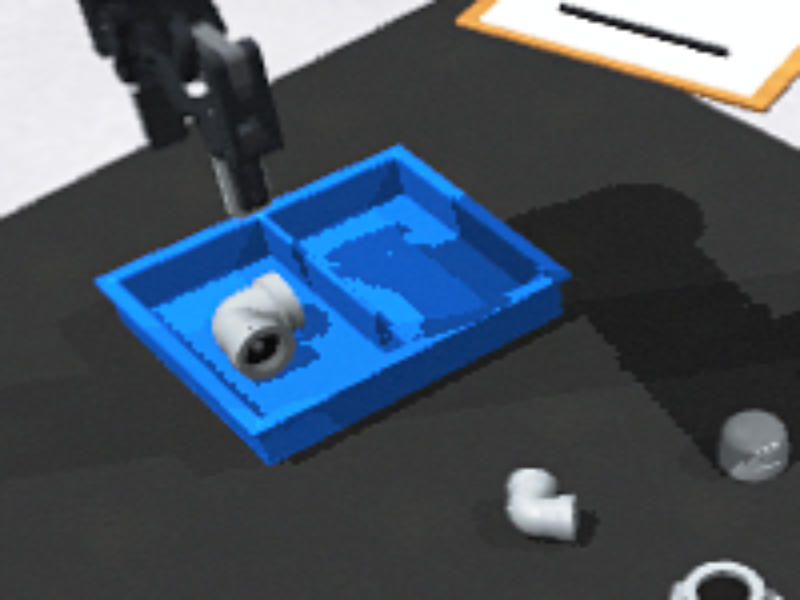

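>>> {"method": "jog_arm", "body": {"increments": [[0.006, 0.042, 0, -10], [0.012, 0.084, 0, -20], [0.018, 0.125, 0, -30], [0.023, 0.166, 0, -40], [0.029, 0.207, 0, -50], [0.035, 0.249, 0, -60], [0.04, 0.29, 0, -70], [0.046, 0.332, 0, -80], [0.046, 0.332, 0, -90], [0.046, 0.332, 0, -97]], "hand": 1}}

```text
clock: 8.7
position: [547.8, 7.0, 136.9]
ee_rot: [0.71, -0.704, 0.0, -0.002]
contact_force: [0.0, -0.6, 0.4]
gripper_width: 85.0
```

>>> {"method": "jog_arm", "body": {"increments": [[0, 0, 0, 0], [0, 0, 0, 0]]}}

```text
clock: 8.95
position: [547.3, 6.9, 136.0]
ee_rot: [0.709, -0.705, -0.0, -0.001]
contact_force: [0.9, -0.6, -0.7]
gripper_width: 85.4
```

```bash
python3 d.py 549 6 21 179.9;  python3 - <<'E'
from h import *
im=get_image("scene"); cv2.imwrite("pics/s7.png",cv2.resize(im[110:310,170:370,::-1],None,fx=3,fy=3))
E
```

```text
now [547.3   6.9 136. ] yaw -179.6 tilt 0.09 w 85.4 t 8.95 F [ 0.9 -0.6 -0.7] j6 -0.3
-> [549.0, 6.0, 21.0, 179.9] [0.001, -0.0016, 0.115] 0.5
```

View pics/s7.png

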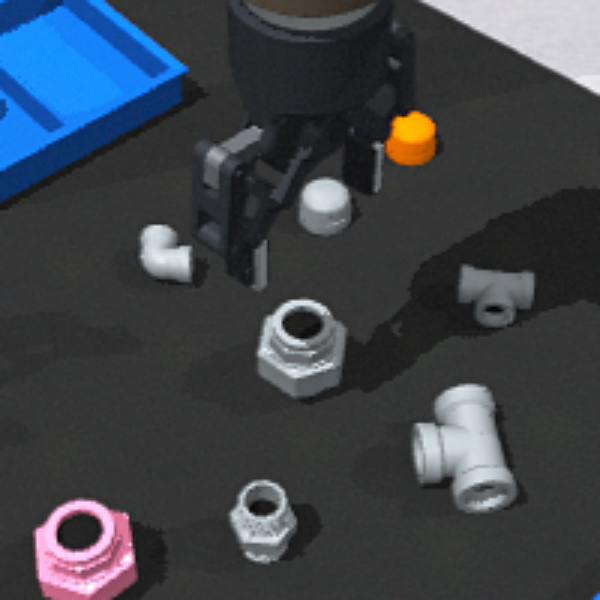

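>>> {"method": "jog_arm", "body": {"increments": [[0.001, -0.001, 0.03, 0.5], [0.001, -0.001, 0.06, 0.5], [0.001, -0.001, 0.09, 0.5], [0.001, -0.001, 0.115, 0.5], [0.001, -0.001, 0.115, 0.5], [0.001, -0.001, 0.115, 0.5]]}}

```text
clock: 9.75
position: [549.3, 6.1, 22.0]
ee_rot: [-0.706, 0.708, -0.0, 0.002]
contact_force: [-0.4, -0.2, 0.5]
gripper_width: 85.3
```

>>> {"method": "jog_arm", "body": {"increments": [[0, 0, 0, 0], [0, 0, 0, 0], [0, 0, 0, 0], [0, 0, 0, 0], [0, 0, 0, 0], [0, 0, 0, 0]], "hand": -1}}

```text
clock: 10.5
position: [550.1, 6.2, 23.5]
ee_rot: [-0.706, 0.708, -0.001, 0.002]
contact_force: [-1.3, 0.6, 6.7]
gripper_width: 49.1
```

```bash
python3 d.py
```

```text
now [550.1   6.2  23.5] yaw 179.9 tilt 0.3 w 49.1 t 10.5 F [-1.3  0.6  6.7] j6 -0.31
```

>>> {"method": "jog_arm", "body": {"increments": [[0, 0, -0.03, 0], [0, 0, -0.06, 0], [0, 0, -0.09, 0], [0, 0, -0.117, 0], [0, 0, -0.117, 0], [0, 0, -0.117, 0]]}}

```text
clock: 11.25
position: [548.2, 5.8, 139.1]
ee_rot: [-0.706, 0.708, -0.0, 0.001]
contact_force: [-0.3, 0.3, -4.4]
gripper_width: 49.2
```

```bash
python3 d.py 460 -318 140 83
```

```text
now [548.2   5.8 139.1] yaw 179.9 tilt 0.16 w 49.2 t 11.25 F [-0.3  0.3 -4.4] j6 -0.31
-> [460.0, -318.0, 140.0, 83.0] [0.3241, 0.0874, -0.0017] -83.1
```

>>> {"method": "jog_arm", "body": {"increments": [[0.04, 0.011, 0, 10], [0.081, 0.022, 0, 20], [0.121, 0.033, 0, 30], [0.162, 0.044, 0, 40], [0.202, 0.055, 0, 50], [0.243, 0.066, 0, 60], [0.283, 0.076, 0, 70], [0.324, 0.087, 0, 80], [0.324, 0.087, 0, 90], [0.324, 0.087, 0, 97]]}}

```text
clock: 12.5
position: [458.8, -318.2, 135.8]
ee_rot: [0.066, 0.998, 0.002, -0.001]
contact_force: [0.3, 0.0, -3.5]
gripper_width: 49.0
```

>>> {"method": "jog_arm", "body": {"increments": [[0, 0, 0, 0], [0, 0, 0, 0]]}}

```text
clock: 12.75
position: [458.1, -317.8, 134.4]
ee_rot: [0.065, 0.998, 0.002, -0.003]
contact_force: [-0.5, -0.0, -3.9]
gripper_width: 49.4
```

```bash
python3 d.py 460 -318 35 83;  python3 - <<'E'
from h import *
im=get_image("scene"); cv2.imwrite("pics/s8.png",cv2.resize(im[60:220,90:290,::-1],None,fx=4,fy=3.75))
E
```

```text
now [ 458.1 -317.8  134.4] yaw 82.6 tilt 0.4 w 49.4 t 12.75 F [-0.5 -0.  -3.9] j6 -1.38
-> [460.0, -318.0, 35.0, 83.0] [-0.0025, -0.0004, 0.0994] -0.4
```

View pics/s8.png

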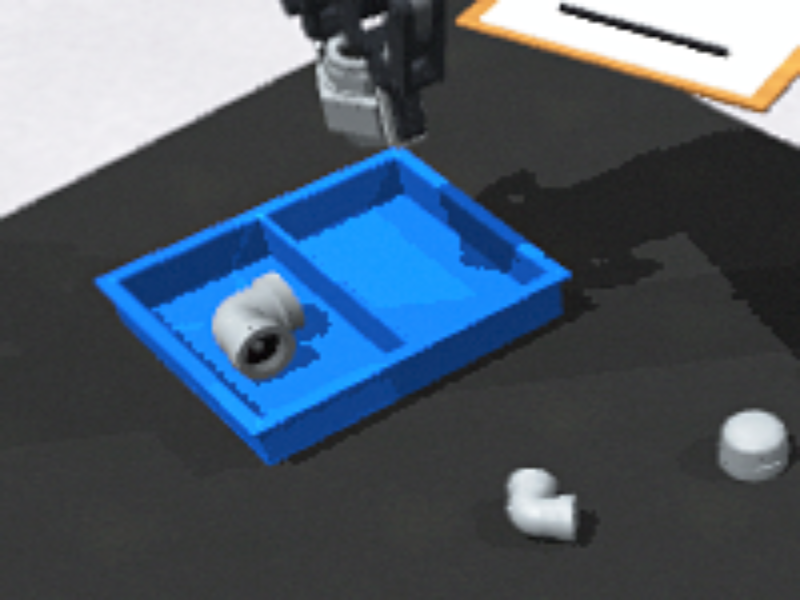

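Union is held upright at (350,95). I'll lower it to TCP 35 and then to 28.

>>> {"method": "jog_arm", "body": {"increments": [[-0.002, 0, 0.03, 0], [-0.002, 0, 0.06, 0], [-0.002, 0, 0.09, 0], [-0.002, 0, 0.1, 0], [-0.002, 0, 0.1, 0], [-0.002, 0, 0.1, 0]]}}

```text
clock: 13.55
position: [461.1, -318.0, 36.1]
ee_rot: [0.064, 0.998, 0.002, -0.001]
contact_force: [0.3, 0.5, -3.2]
gripper_width: 49.5
```

```bash
python3 d.py 460 -318 28 83
```

```text
now [ 461.1 -318.    36.1] yaw 82.6 tilt 0.22 w 49.5 t 13.55 F [ 0.3  0.5 -3.2] j6 -1.38
-> [460.0, -318.0, 28.0, 83.0] [0.001, -0.0001, 0.0081] -0.4
```

>>> {"method": "jog_arm", "body": {"increments": [[0, 0, 0.004, 0], [0, 0, 0.008, 0], [0, 0, 0.008, 0], [0, 0, 0.008, 0]]}}

```text
clock: 14.05
position: [461.0, -318.0, 28.1]
ee_rot: [0.064, 0.998, 0.002, -0.001]
contact_force: [-0.3, -0.6, -2.4]
gripper_width: 49.5
```

```bash
python3 d.py
```

```text
now [ 461.  -318.    28.1] yaw 82.6 tilt 0.22 w 49.5 t 14.05 F [-0.3 -0.6 -2.4] j6 -1.38
```

>>> {"method": "jog_arm", "body": {"increments": [[0, 0, 0.001, 0], [0, 0, 0.001, 0], [0, 0, 0.001, 0]]}}

```text
clock: 14.42
position: [461.2, -318.1, 27.6]
ee_rot: [0.064, 0.998, 0.002, -0.001]
contact_force: [-1.3, 0.9, 3.3]
gripper_width: 49.2
```

>>> {"method": "jog_arm", "body": {"increments": [[0, 0, 0, 0], [0, 0, 0, 0], [0, 0, 0, 0], [0, 0, 0, 0]], "hand": 0.7}}

```text
clock: 14.92
position: [461.3, -318.1, 27.6]
ee_rot: [0.064, 0.998, 0.002, -0.001]
contact_force: [0.3, -0.4, -0.7]
gripper_width: 72.4
```

>>> {"method": "jog_arm", "body": {"increments": [[0, 0, -0.02, 0], [0, 0, -0.06, 0], [0, 0, -0.11, 0], [0, 0, -0.11, 0], [0, 0, -0.11, 0]]}}

```text
clock: 15.55
position: [461.0, -318.2, 137.4]
ee_rot: [0.065, 0.998, 0.002, -0.001]
contact_force: [-1.4, -0.3, -0.7]
gripper_width: 72.7
```

```bash
python3 d.py 438 -71.5 120 90;  python3 - <<'E'
from h import *
im=get_image("scene"); cv2.imwrite("pics/s9.png",cv2.resize(im[60:220,90:290,::-1],None,fx=4,fy=3.75))
E
```

```text
now [ 461.  -318.2  137.4] yaw 82.6 tilt 0.22 w 72.7 t 15.55 F [-1.4 -0.3 -0.7] j6 -1.38
-> [438.0, -71.5, 120.0, 90.0] [0.0546, 0.2416, 0.0184] -7.4
```

View pics/s9.png

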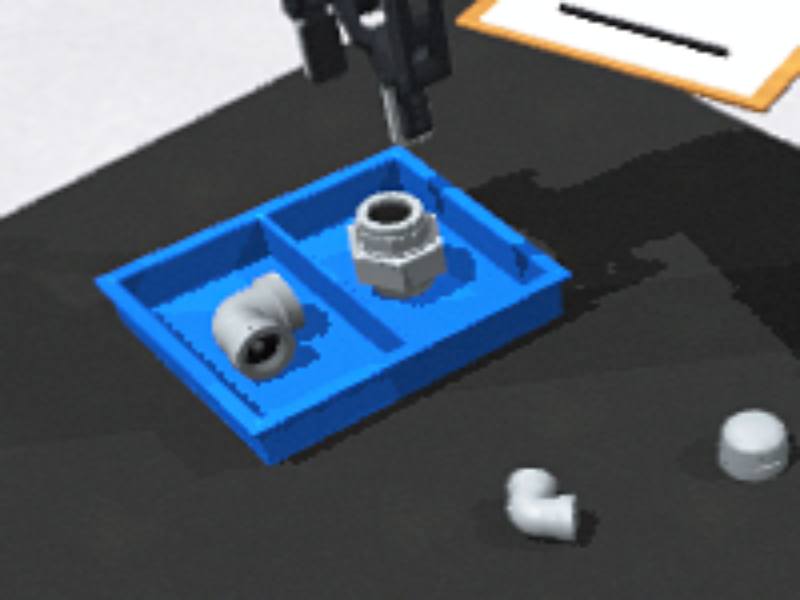

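Union stands upright in the near compartment, with the elbow flat beside it. Now the cap.

>>> {"method": "jog_arm", "body": {"increments": [[0.011, 0.048, 0, -2], [0.022, 0.097, 0.004, -4], [0.033, 0.145, 0.008, -6], [0.044, 0.193, 0.012, -7], [0.055, 0.242, 0.018, -7], [0.055, 0.242, 0.018, -7], [0.055, 0.242, 0.018, -7], [0.055, 0.242, 0.018, -7]], "hand": 1}}

```text
clock: 16.6
position: [437.1, -71.9, 119.4]
ee_rot: [0.004, 1.0, 0.002, -0.002]
contact_force: [0.2, -0.4, -0.1]
gripper_width: 85.3
```

```bash
python3 d.py 438 -71.5 19 90;  python3 - <<'E'
from h import *
im=get_image("scene"); cv2.imwrite("pics/s10.png",cv2.resize(im[90:250,190:390,::-1],None,fx=4,fy=3.75))
E
```

```text
now [437.1 -71.9 119.4] yaw 89.5 tilt 0.31 w 85.3 t 16.6 F [ 0.2 -0.4 -0.1] j6 -1.78
-> [438.0, -71.5, 19.0, 90.0] [-0.0013, -0.0, 0.1004] -0.5
```

View pics/s10.png

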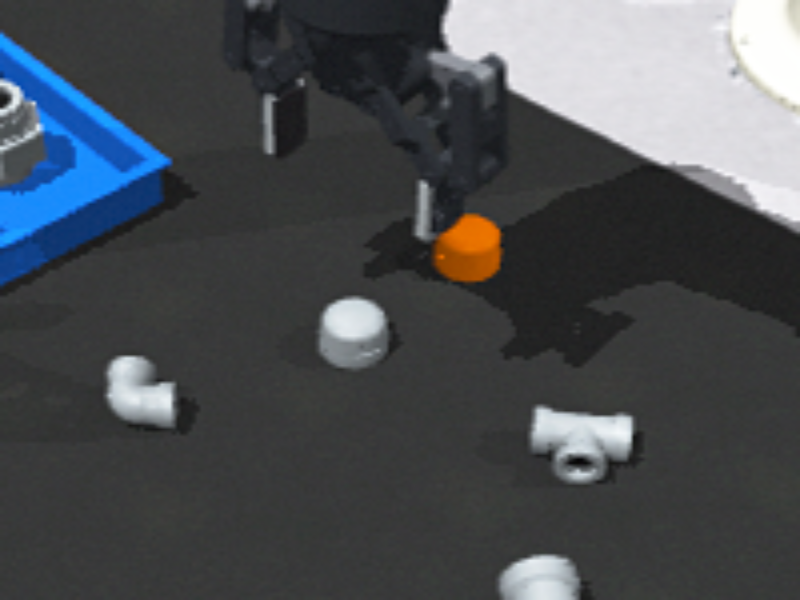

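>>> {"method": "jog_arm", "body": {"increments": [[-0.001, 0, 0.03, 0], [-0.001, 0, 0.06, 0], [-0.001, 0, 0.09, 0], [-0.001, 0, 0.101, 0], [-0.001, 0, 0.101, 0], [-0.001, 0, 0.101, 0]]}}

```text
clock: 17.4
position: [438.6, -71.6, 19.4]
ee_rot: [0.005, 1.0, 0.002, -0.001]
contact_force: [-0.2, -0.3, 0.2]
gripper_width: 85.8
```

>>> {"method": "jog_arm", "body": {"increments": [[0, 0, 0, 0], [0, 0, 0, 0], [0, 0, 0, 0], [0, 0, 0, 0], [0, 0, 0, 0], [0, 0, 0, 0], [0, 0, 0, 0]], "hand": -1}}

```text
clock: 18.27
position: [438.9, -71.6, 20.2]
ee_rot: [0.004, 1.0, 0.002, -0.0]
contact_force: [-1.7, 1.1, 8.2]
gripper_width: 34.0
```

```bash
python3 d.py 428 332 120 84; python3 - <<'E'
from h import *
im=get_image("scene"); cv2.imwrite("pics/s11.png",cv2.resize(im[90:250,190:390,::-1],None,fx=4,fy=3.75))
E
```

```text
now [438.9 -71.6  20.2] yaw 89.5 tilt 0.25 w 34.0 t 18.275 F [-1.7  1.1  8.2] j6 -1.77
-> [428.0, 332.0, 120.0, 84.0] [0.0144, 0.4039, -0.098] 5.5
```

View pics/s11.png

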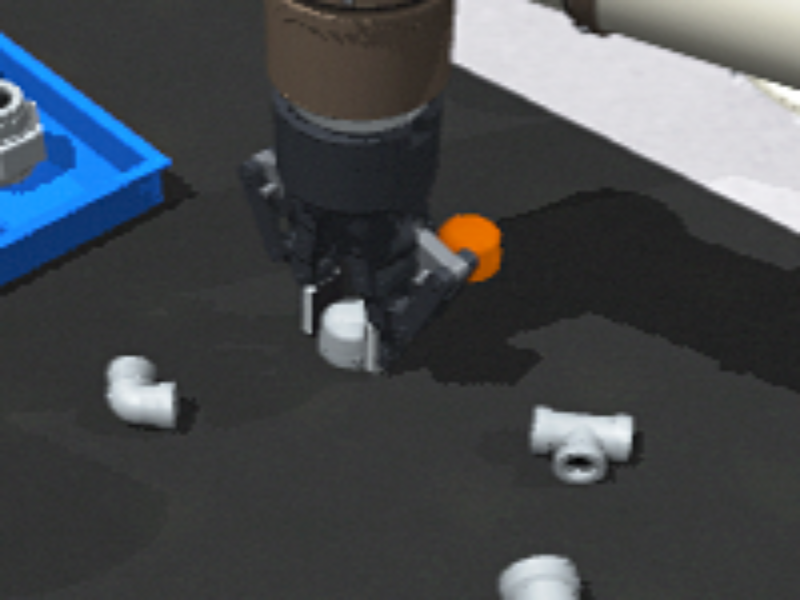

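>>> {"method": "jog_arm", "body": {"increments": [[0, 0, -0.03, 0], [0, 0, -0.06, 0], [0, 0, -0.1, 0], [0, 0, -0.1, 0], [0, 0, -0.1, 0]]}}

```text
clock: 18.95
position: [438.1, -72.0, 119.8]
ee_rot: [0.004, 1.0, 0.002, -0.001]
contact_force: [0.2, -0.5, -1.5]
gripper_width: 34.0
```

>>> {"method": "jog_arm", "body": {"increments": [[0.002, 0.05, 0, 1], [0.004, 0.1, 0, 2], [0.006, 0.15, 0, 3], [0.008, 0.2, 0, 4], [0.01, 0.25, 0, 5], [0.012, 0.3, 0, 5.5], [0.013, 0.35, 0, 5.5], [0.0145, 0.404, 0, 5.5], [0.0145, 0.404, 0, 5.5], [0.0145, 0.404, 0, 5.5]]}}

```text
clock: 20.2
position: [426.3, 331.1, 119.7]
ee_rot: [0.052, 0.999, 0.0, -0.002]
contact_force: [0.6, -0.5, -2.0]
gripper_width: 33.9
```

```bash
python3 d.py 428 332 30 84; python3 - <<'E'
from h import *
im=get_image("scene"); cv2.imwrite("pics/s12.png",cv2.resize(im[200:420,310:560,::-1],None,fx=2.7,fy=2.7))
im=get_image("top"); cv2.imwrite("pics/t12.png",cv2.resize(im[120:300,70:330,::-1],None,fx=3,fy=3))
E
```

```text
now [426.3 331.1 119.7] yaw 84.0 tilt 0.26 w 33.9 t 20.2 F [ 0.6 -0.5 -2. ] j6 -2.63
-> [428.0, 332.0, 30.0, 84.0] [-0.002, 0.001, 0.0897] -0.0
```

View pics/s12.png

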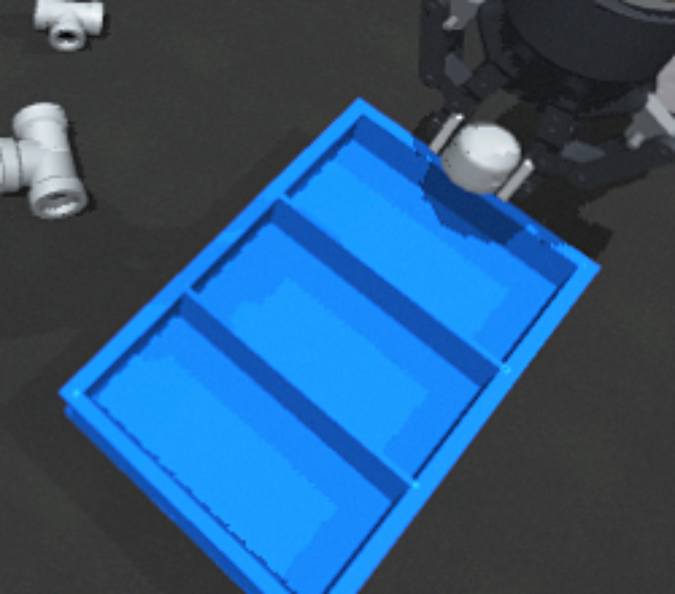

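View pics/t12.png

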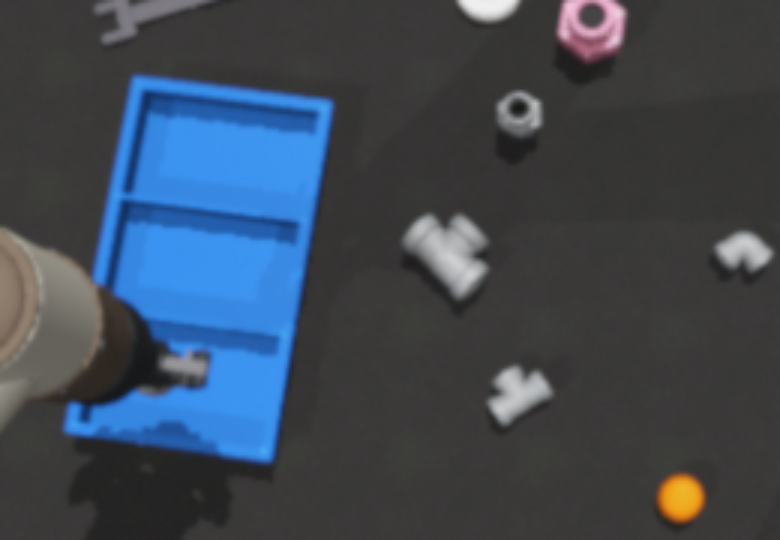

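>>> {"method": "jog_arm", "body": {"increments": [[-0.002, 0.001, 0.03, 0], [-0.002, 0.001, 0.06, 0], [-0.002, 0.001, 0.085, 0], [-0.002, 0.001, 0.09, 0], [-0.002, 0.001, 0.09, 0], [-0.002, 0.001, 0.09, 0]]}}

```text
clock: 21.05
position: [429.2, 332.0, 31.8]
ee_rot: [0.053, 0.999, 0.002, -0.001]
contact_force: [-0.3, -1.1, 0.6]
gripper_width: 33.6
```

```bash
python3 d.py 428 332 24 84
```

```text
now [429.2 332.   31.8] yaw 83.9 tilt 0.27 w 33.6 t 21.05 F [-0.3 -1.1  0.6] j6 -2.63
-> [428.0, 332.0, 24.0, 84.0] [0.0012, -0.0001, 0.0078] -0.1
```

>>> {"method": "jog_arm", "body": {"increments": [[0, 0, 0.004, 0], [0, 0, 0.008, 0], [0, 0, 0.008, 0], [0, 0, 0.008, 0]]}}

```text
clock: 21.55
position: [429.4, 332.3, 24.3]
ee_rot: [0.053, 0.999, 0.002, -0.001]
contact_force: [-1.0, -0.1, 4.5]
gripper_width: 33.9
```

```bash
python3 d.py
```

```text
now [429.4 332.3  24.3] yaw 83.9 tilt 0.29 w 33.9 t 21.55 F [-1.  -0.1  4.5] j6 -2.63
```

Floor contact (4.5 N). Releasing.

>>> {"method": "jog_arm", "body": {"increments": [[0, 0, 0, 0], [0, 0, 0, 0], [0, 0, 0, 0], [0, 0, 0, 0]], "hand": 0.5}}

```text
clock: 22.05
position: [429.3, 332.3, 24.2]
ee_rot: [0.053, 0.999, 0.002, -0.001]
contact_force: [0.3, -0.4, 0.3]
gripper_width: 64.0
```

>>> {"method": "jog_arm", "body": {"increments": [[0, 0, -0.02, 0], [0, 0, -0.06, 0], [0, 0, -0.115, 0], [0, 0, -0.115, 0], [0, 0, -0.115, 0]]}}

```text
clock: 22.68
position: [429.1, 331.4, 138.9]
ee_rot: [0.053, 0.999, 0.002, -0.001]
contact_force: [0.3, -0.6, -1.3]
gripper_width: 64.4
```

```bash
python3 d.py 653 68 140 90; python3 - <<'E'
from h import *
im=get_image("scene"); cv2.imwrite("pics/s13.png",cv2.resize(im[200:420,310:560,::-1],None,fx=2.7,fy=2.7))
E
```

```text
now [429.1 331.4 138.9] yaw 83.9 tilt 0.29 w 64.4 t 22.675 F [ 0.3 -0.6 -1.3] j6 -2.63
-> [653.0, 68.0, 140.0, 90.0] [-0.2506, -0.2381, -0.0027] -6.1
```

View pics/s13.png

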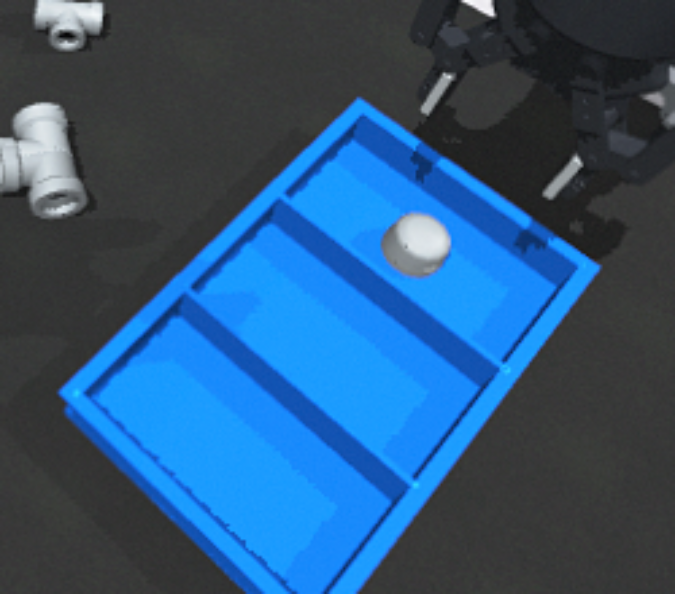

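>>> {"method": "jog_arm", "body": {"increments": [[-0.042, -0.04, 0, -1], [-0.084, -0.08, 0, -2], [-0.125, -0.119, 0, -3], [-0.167, -0.159, 0, -4], [-0.209, -0.199, 0, -5], [-0.25, -0.238, 0, -6], [-0.25, -0.238, 0, -6], [-0.25, -0.238, 0, -6], [-0.25, -0.238, 0, -6]], "hand": 0.9}}

```text
clock: 23.85
position: [651.3, 68.9, 136.0]
ee_rot: [0.0, 1.0, 0.001, -0.002]
contact_force: [0.2, -0.3, 0.4]
gripper_width: 81.5
```

```bash
python3 d.py 653 68 22 90; python3 - <<'E'
from h import *
im=get_image("scene"); cv2.imwrite("pics/s14.png",cv2.resize(im[170:350,160:360,::-1],None,fx=3.3,fy=3.3))
E
```

```text
now [651.3  68.9 136. ] yaw 90.0 tilt 0.3 w 81.5 t 23.85 F [ 0.2 -0.3  0.4] j6 -1.92
-> [653.0, 68.0, 22.0, 90.0] [-0.0022, -0.0012, 0.114] -0.0
```

View pics/s14.png

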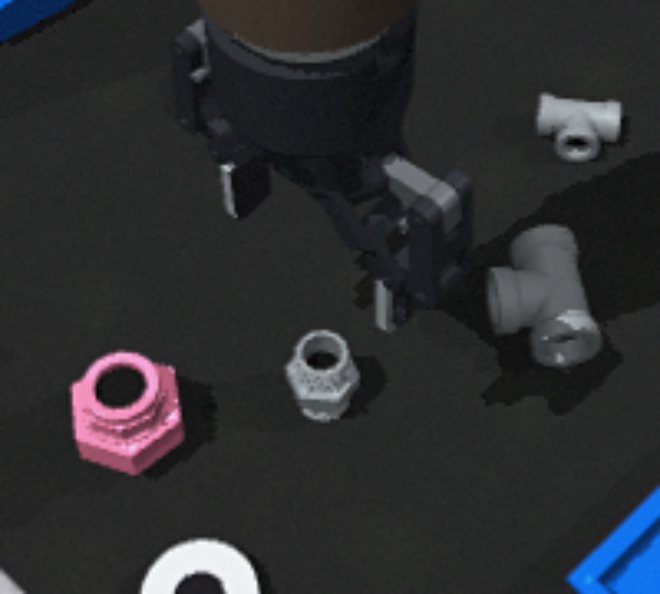

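>>> {"method": "jog_arm", "body": {"increments": [[-0.002, -0.001, 0.03, 0], [-0.002, -0.001, 0.06, 0], [-0.002, -0.001, 0.09, 0], [-0.002, -0.001, 0.114, 0], [-0.002, -0.001, 0.114, 0], [-0.002, -0.001, 0.114, 0]]}}

```text
clock: 24.65
position: [653.7, 69.2, 23.7]
ee_rot: [-0.001, 1.0, 0.002, -0.001]
contact_force: [0.4, 0.6, 0.5]
gripper_width: 81.3
```

>>> {"method": "jog_arm", "body": {"increments": [[0, 0, 0, 0], [0, 0, 0, 0], [0, 0, 0, 0], [0, 0, 0, 0], [0, 0, 0, 0], [0, 0, 0, 0], [0, 0, 0, 0]], "hand": -1}}

```text
clock: 25.52
position: [654.3, 69.3, 24.8]
ee_rot: [-0.001, 1.0, 0.002, -0.0]
contact_force: [-1.2, -0.8, 5.7]
gripper_width: 31.5
```

```bash
python3 d.py; python3 - <<'E'
from h import *
im=get_image("scene"); cv2.imwrite("pics/s15.png",cv2.resize(im[230:320,220:320,::-1],None,fx=6,fy=6))
E
```

```text
now [654.3  69.3  24.8] yaw 90.1 tilt 0.2 w 31.5 t 25.525 F [-1.2 -0.8  5.7] j6 -1.91
```

View pics/s15.png

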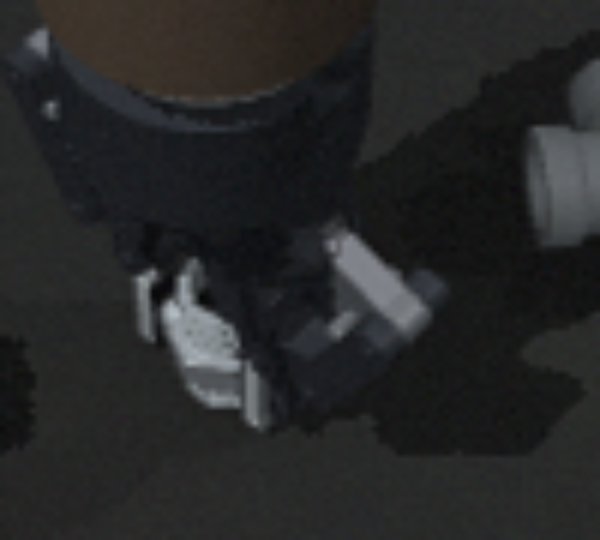

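>>> {"method": "jog_arm", "body": {"increments": [[0, 0, -0.03, 0], [0, 0, -0.06, 0], [0, 0, -0.09, 0], [0, 0, -0.117, 0], [0, 0, -0.117, 0], [0, 0, -0.117, 0]]}}

```text
clock: 26.32
position: [653.2, 68.7, 140.0]
ee_rot: [-0.001, 1.0, 0.002, -0.002]
contact_force: [-0.6, 0.3, -0.9]
gripper_width: 31.4
```

```bash
python3 d.py 615 312 140 84
```

```text
now [653.2  68.7 140. ] yaw 90.1 tilt 0.26 w 31.4 t 26.325 F [-0.6  0.3 -0.9] j6 -1.92
-> [615.0, 312.0, 140.0, 84.0] [0.0379, 0.2433, 0.0009] 6.1
```

>>> {"method": "jog_arm", "body": {"increments": [[0.0075, 0.048, 0, 1], [0.015, 0.097, 0, 2], [0.023, 0.146, 0, 3], [0.03, 0.195, 0, 4.5], [0.038, 0.243, 0, 6], [0.038, 0.243, 0, 6], [0.038, 0.243, 0, 6], [0.038, 0.243, 0, 6]]}}

```text
clock: 27.32
position: [614.8, 310.3, 140.1]
ee_rot: [0.052, 0.999, 0.001, -0.002]
contact_force: [0.2, 0.3, -0.7]
gripper_width: 31.1
```

```bash
python3 d.py 615 312 34 84; python3 - <<'E'
from h import *
im=get_image("scene"); cv2.imwrite("pics/s16.png",cv2.resize(im[200:420,310:560,::-1],None,fx=2.7,fy=2.7))
E
```

```text
now [614.8 310.3 140.1] yaw 84.0 tilt 0.29 w 31.1 t 27.325 F [ 0.2  0.3 -0.7] j6 -2.37
-> [615.0, 312.0, 34.0, 84.0] [-0.0005, 0.0015, 0.1061] -0.0
```

View pics/s16.png

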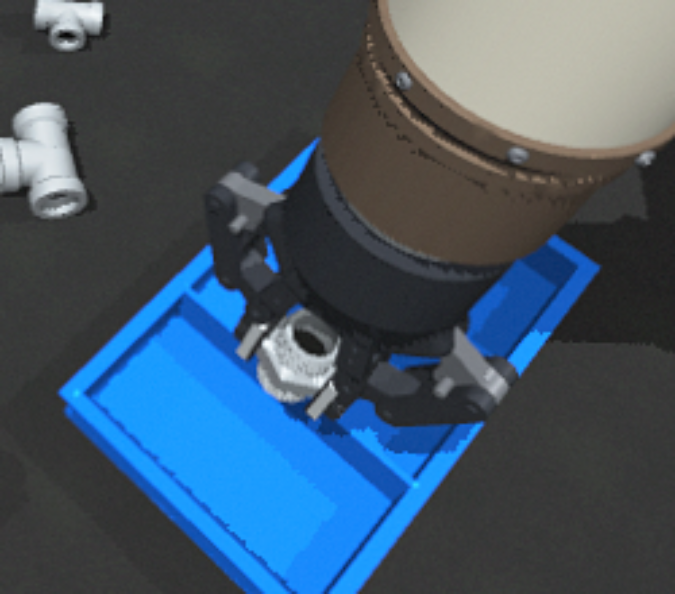

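>>> {"method": "jog_arm", "body": {"increments": [[0, 0.001, 0.03, 0], [0, 0.001, 0.06, 0], [0, 0.001, 0.09, 0], [0, 0.001, 0.106, 0], [0, 0.001, 0.106, 0], [0, 0.001, 0.106, 0]]}}

```text
clock: 28.12
position: [615.7, 311.9, 35.9]
ee_rot: [0.052, 0.999, 0.002, -0.001]
contact_force: [-0.1, -0.6, -0.1]
gripper_width: 30.9
```

```bash
python3 d.py 615 312 28.3 84
```

```text
now [615.7 311.9  35.9] yaw 84.0 tilt 0.25 w 30.9 t 28.125 F [-0.1 -0.6 -0.1] j6 -2.37
-> [615.0, 312.0, 28.3, 84.0] [0.0007, 0.0, 0.0076] -0.0
```

>>> {"method": "jog_arm", "body": {"increments": [[0, 0, 0.004, 0], [0, 0, 0.008, 0], [0, 0, 0.008, 0], [0, 0, 0.008, 0]]}}

```text
clock: 28.62
position: [616.1, 312.3, 28.9]
ee_rot: [0.052, 0.999, 0.002, -0.0]
contact_force: [-0.9, -0.9, 3.7]
gripper_width: 31.2
```

```bash
python3 d.py
```

```text
now [616.1 312.3  28.9] yaw 84.0 tilt 0.27 w 31.2 t 28.625 F [-0.9 -0.9  3.7] j6 -2.37
```

Floor contact at the expected height. Releasing.

>>> {"method": "jog_arm", "body": {"increments": [[0, 0, 0, 0], [0, 0, 0, 0], [0, 0, 0, 0], [0, 0, 0, 0]], "hand": 0.5}}

```text
clock: 29.12
position: [616.0, 312.2, 28.6]
ee_rot: [0.052, 0.999, 0.002, -0.001]
contact_force: [0.1, 0.5, 0.6]
gripper_width: 64.4
```

>>> {"method": "jog_arm", "body": {"increments": [[0, 0, -0.02, 0], [0, 0, -0.06, 0], [0, 0, -0.11, 0], [0, 0, -0.11, 0], [0, 0, -0.11, 0]]}}

```text
clock: 29.75
position: [616.0, 311.7, 139.7]
ee_rot: [0.052, 0.999, 0.003, -0.0]
contact_force: [0.4, -0.0, -1.2]
gripper_width: 64.3
```

```bash
python3 d.py 541.5 120 140 138.5; python3 - <<'E'
from h import *
im=get_image("scene"); cv2.imwrite("pics/s17.png",cv2.resize(im[200:420,310:560,::-1],None,fx=2.7,fy=2.7))
E
```

```text
now [616.  311.7 139.7] yaw 84.0 tilt 0.32 w 64.3 t 29.75 F [ 0.4 -0.  -1.2] j6 -2.37
-> [541.5, 120.0, 140.0, 138.5] [0.054, -0.1985, -0.0014] -54.5
```

View pics/s17.png

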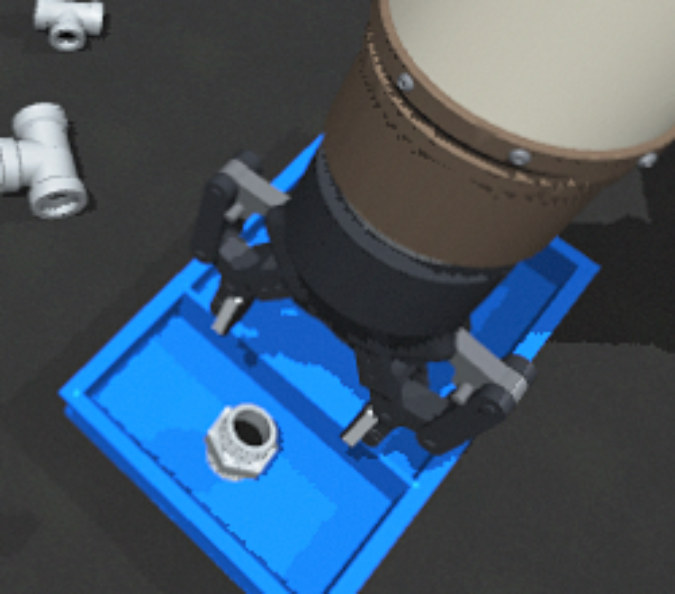

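Nipple stands upright in the far compartment. Now the tee.

>>> {"method": "jog_arm", "body": {"increments": [[0.009, -0.035, 0, -9], [0.018, -0.07, 0, -18], [0.027, -0.105, 0, -27], [0.036, -0.14, 0, -36], [0.045, -0.17, 0, -45], [0.054, -0.1985, 0, -54.5], [0.054, -0.1985, 0, -54.5], [0.054, -0.1985, 0, -54.5], [0.054, -0.1985, 0, -54.5]], "hand": 1}}

```text
clock: 30.92
position: [541.4, 120.3, 137.4]
ee_rot: [-0.411, 0.912, 0.002, -0.0]
contact_force: [0.4, 0.3, -0.5]
gripper_width: 85.5
```

```bash
python3 d.py 541.5 120 20 138.5; python3 - <<'E'
from h import *
im=get_image("scene"); cv2.imwrite("pics/s18.png",cv2.resize(im[150:320,230:430,::-1],None,fx=3.5,fy=3.5))
for P in([541.5,120,36],[541.5+32*.749,120-32*.663,70],[541.5-43*.749,120+43*.663,110],[541.5+43*.749,120-43*.663,110]): print(((proj("scene",P)[0]-[230,150])*3.5).round())
E
```

```text
now [541.4 120.3 137.4] yaw 138.5 tilt 0.26 w 85.5 t 30.925 F [ 0.4  0.3 -0.5] j6 -1.23
-> [541.5, 120.0, 20.0, 138.5] [0.0003, -0.0008, 0.1174] 0.0
[324. 372.]
[265. 339.]
[435. 272.]
[247. 291.]
```

View pics/s18.png

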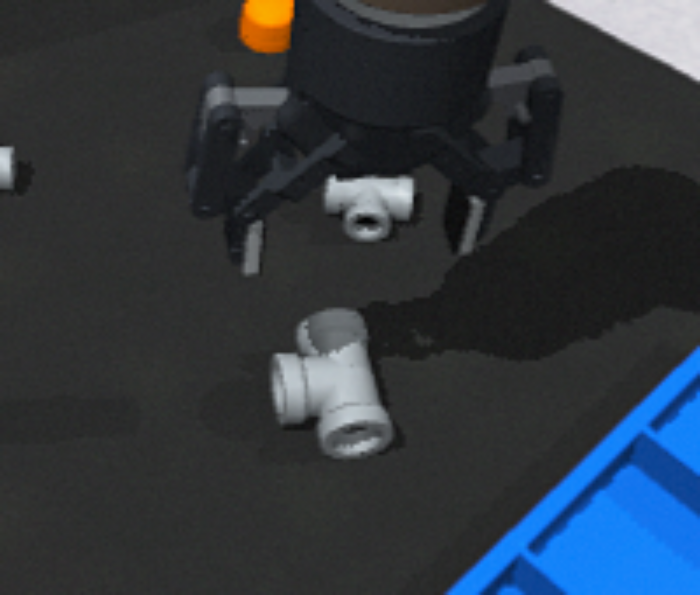

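>>> {"method": "jog_arm", "body": {"increments": [[0, -0.001, 0.03, 0], [0, -0.001, 0.06, 0], [0, -0.001, 0.09, 0], [0, -0.001, 0.117, 0], [0, -0.001, 0.117, 0], [0, -0.001, 0.117, 0]]}}

```text
clock: 31.72
position: [542.7, 120.8, 21.2]
ee_rot: [-0.411, 0.912, 0.002, 0.001]
contact_force: [-0.4, -0.2, 0.6]
gripper_width: 85.4
```

>>> {"method": "jog_arm", "body": {"increments": [[0, 0, 0, 0], [0, 0, 0, 0], [0, 0, 0, 0], [0, 0, 0, 0], [0, 0, 0, 0], [0, 0, 0, 0]], "hand": -1}}

```text
clock: 32.48
position: [543.6, 121.2, 22.5]
ee_rot: [-0.411, 0.911, 0.002, 0.002]
contact_force: [0.7, -0.1, 6.1]
gripper_width: 47.3
```

>>> {"method": "jog_arm", "body": {"increments": [[0, 0, -0.03, 0], [0, 0, -0.06, 0], [0, 0, -0.09, 0], [0, 0, -0.117, 0], [0, 0, -0.117, 0], [0, 0, -0.117, 0]]}}

```text
clock: 33.22
position: [542.2, 120.2, 138.0]
ee_rot: [-0.411, 0.912, 0.002, 0.001]
contact_force: [-0.8, 0.5, -2.9]
gripper_width: 47.1
```

```bash
python3 d.py 521 322 140 84; python3 - <<'E'
from h import *
im=get_image("scene"); cv2.imwrite("pics/s19.png",cv2.resize(im[150:320,230:430,::-1],None,fx=3.5,fy=3.5))
E
```

```text
now [542.2 120.2 138. ] yaw 138.5 tilt 0.28 w 47.1 t 33.225 F [-0.8  0.5 -2.9] j6 -1.23
-> [521.0, 322.0, 140.0, 84.0] [-0.1372, 0.1495, -0.001] 54.5
```

View pics/s19.png

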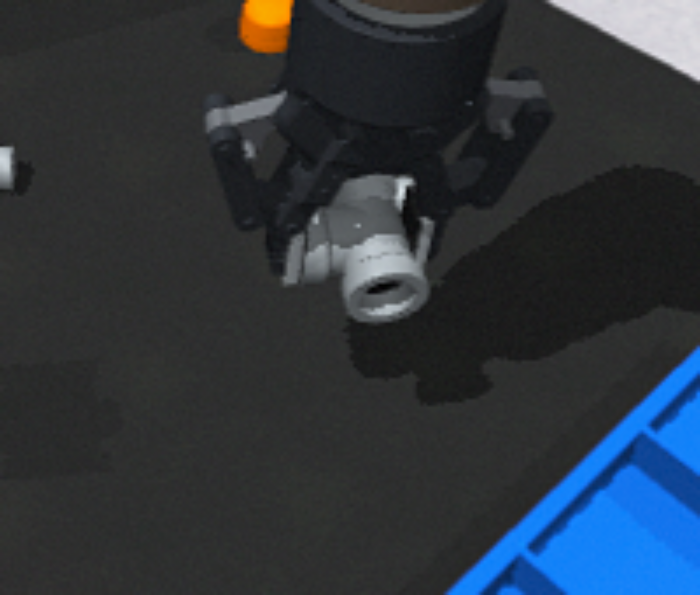

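>>> {"method": "jog_arm", "body": {"increments": [[-0.023, 0.025, 0, 9], [-0.046, 0.05, 0, 18], [-0.069, 0.075, 0, 27], [-0.092, 0.1, 0, 36], [-0.115, 0.125, 0, 45], [-0.137, 0.1495, 0, 54.5], [-0.137, 0.1495, 0, 54.5], [-0.137, 0.1495, 0, 54.5], [-0.137, 0.1495, 0, 54.5]]}}

```text
clock: 34.4
position: [520.6, 320.6, 137.9]
ee_rot: [0.052, 0.999, 0.001, -0.001]
contact_force: [-0.2, -0.2, -1.5]
gripper_width: 47.0
```

```bash
python3 d.py 521 322 33 84; python3 - <<'E'
from h import *
im=get_image("scene"); cv2.imwrite("pics/s20.png",cv2.resize(im[200:420,310:560,::-1],None,fx=2.7,fy=2.7))
E
```

```text
now [520.6 320.6 137.9] yaw 84.0 tilt 0.24 w 47.0 t 34.4 F [-0.2 -0.2 -1.5] j6 -2.49
-> [521.0, 322.0, 33.0, 84.0] [-0.0006, 0.0012, 0.1049] 0.0
```

View pics/s20.png

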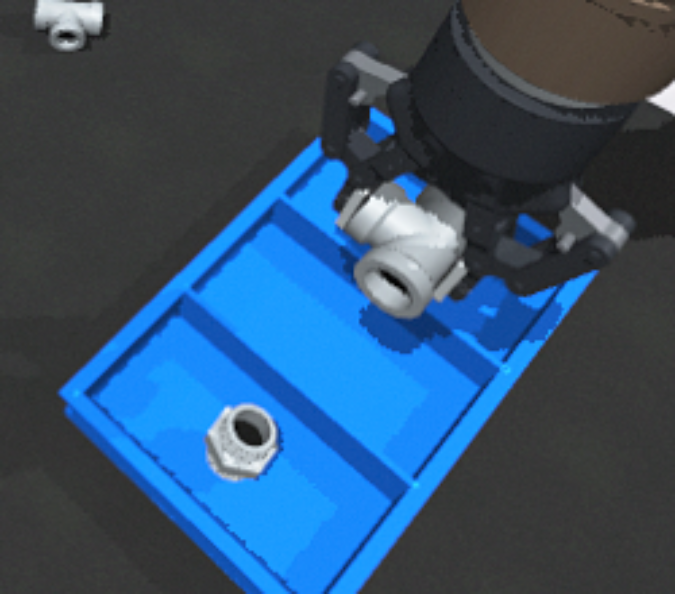

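>>> {"method": "jog_arm", "body": {"increments": [[0, 0.001, 0.03, 0], [0, 0.001, 0.06, 0], [0, 0.001, 0.09, 0], [0, 0.001, 0.104, 0], [0, 0.001, 0.104, 0], [0, 0.001, 0.104, 0]]}}

```text
clock: 35.2
position: [521.5, 322.6, 35.5]
ee_rot: [0.052, 0.999, 0.003, -0.0]
contact_force: [0.3, 0.3, -1.1]
gripper_width: 46.9
```

```bash
python3 d.py 521 322 26.5 84; python3 - <<'E'
from h import *
im=get_image("scene"); cv2.imwrite("pics/s21.png",cv2.resize(im[200:420,310:560,::-1],None,fx=2.7,fy=2.7))
E
```

```text
now [521.5 322.6  35.5] yaw 84.0 tilt 0.3 w 46.9 t 35.2 F [ 0.3  0.3 -1.1] j6 -2.49
-> [521.0, 322.0, 26.5, 84.0] [0.0004, -0.0007, 0.009] 0.0
```

View pics/s21.png

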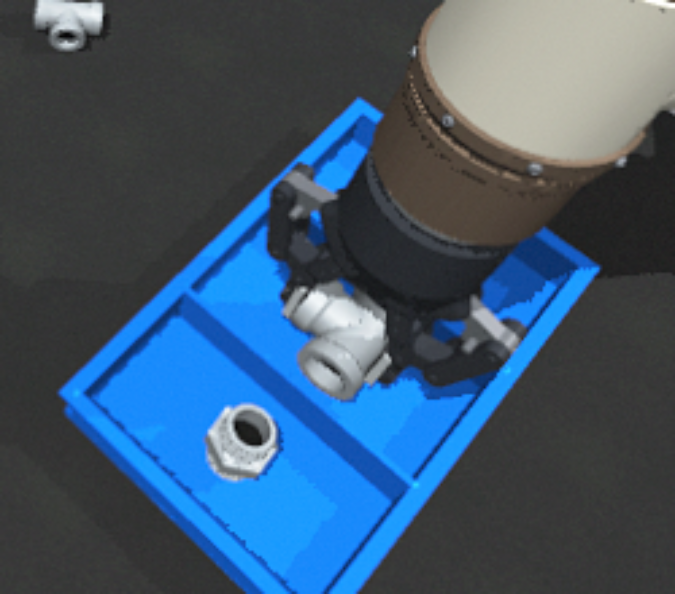

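>>> {"method": "jog_arm", "body": {"increments": [[0, 0, 0.004, 0], [0, 0, 0.008, 0], [0, 0, 0.009, 0], [0, 0, 0.009, 0], [0, 0, 0.009, 0]]}}

```text
clock: 35.88
position: [521.4, 322.6, 26.7]
ee_rot: [0.052, 0.999, 0.003, -0.0]
contact_force: [-1.0, -0.7, -0.3]
gripper_width: 47.1
```

```bash
python3 d.py
```

```text
now [521.4 322.6  26.7] yaw 84.0 tilt 0.3 w 47.1 t 35.875 F [-1.  -0.7 -0.3] j6 -2.49
```

>>> {"method": "jog_arm", "body": {"increments": [[0, 0, 0.001, 0], [0, 0, 0.001, 0], [0, 0, 0.001, 0]]}}

```text
clock: 36.25
position: [521.4, 322.7, 26.6]
ee_rot: [0.052, 0.999, 0.003, -0.0]
contact_force: [-3.0, -0.8, 4.7]
gripper_width: 47.0
```

>>> {"method": "jog_arm", "body": {"increments": [[0, 0, 0, 0], [0, 0, 0, 0], [0, 0, 0, 0], [0, 0, 0, 0]], "hand": 0.7}}

```text
clock: 36.75
position: [521.4, 322.7, 26.5]
ee_rot: [0.052, 0.999, 0.003, -0.0]
contact_force: [0.2, 0.0, -0.3]
gripper_width: 72.6
```

>>> {"method": "jog_arm", "body": {"increments": [[0, 0, -0.02, 0], [0, 0, -0.06, 0], [0, 0, -0.12, 0], [0, 0, -0.16, 0], [0, 0, -0.16, 0]]}}

```text
clock: 37.38
position: [523.1, 323.2, 191.0]
ee_rot: [0.052, 0.999, 0.006, 0.003]
contact_force: [0.3, -0.1, -0.1]
gripper_width: 72.7
```

```bash
python3 d.py 400 0 220 84
```

```text
now [523.1 323.2 191. ] yaw 84.1 tilt 0.75 w 72.7 t 37.375 F [ 0.3 -0.1 -0.1] j6 -2.49
-> [400.0, 0.0, 220.0, 84.0] [0.0889, -0.3338, -0.0335] 0.1
```

Moving the arm to the middle so both trays are in view.

>>> {"method": "jog_arm", "body": {"increments": [[0.018, -0.06, -0.01, 0], [0.036, -0.12, -0.02, 0], [0.053, -0.19, -0.03, 0], [0.07, -0.25, -0.03, 0], [0.085, -0.31, -0.03, 0], [0.089, -0.33, -0.03, 0], [0.089, -0.33, -0.03, 0], [0.089, -0.33, -0.03, 0]]}}

```text
clock: 38.38
position: [400.4, 4.1, 216.2]
ee_rot: [0.052, 0.999, 0.006, 0.003]
contact_force: [0.1, -0.5, 0.1]
gripper_width: 72.2
```

```bash
python3 - <<'E'
from h import *
a=get_image("scene"); cv2.imwrite("pics/s22.png",a[:,:,::-1]); cv2.imwrite("pics/t22.png",get_image("top")[:,:,::-1])
cv2.imwrite("pics/s22c.png",cv2.resize(a[220:420,320:540,::-1],None,fx=3,fy=3,interpolation=cv2.INTER_CUBIC))
E
```

```text
(no output)
```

View pics/s22.png

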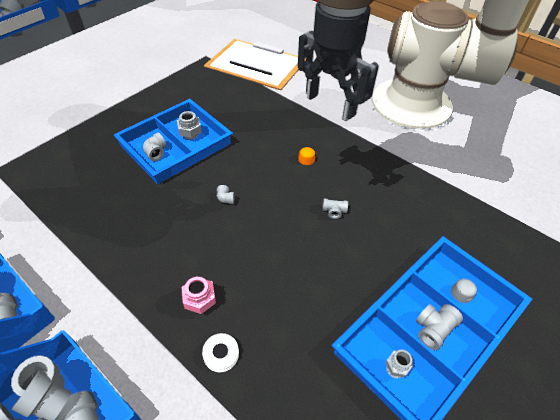

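View pics/t22.png

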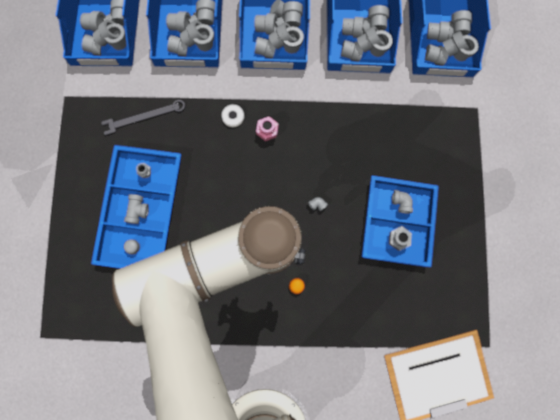

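View pics/s22c.png

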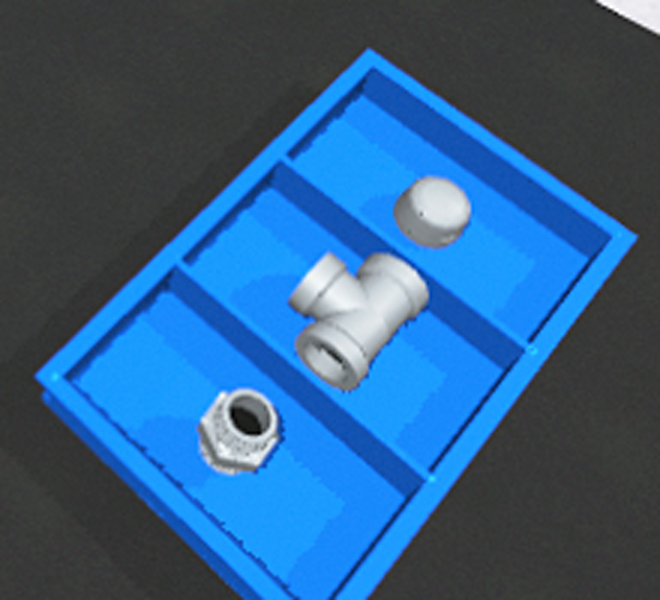

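```bash
python3 - <<'E'
from h import *
np.set_printoptions(suppress=True,precision=1)
C={"t3":(np.array([521.4,322]),-6.1),"t2":(np.array([507.2,-323.2]),-6.9)}
def run(f,n,boxes,z):
    a=cv2.imread(f); h=cv2.cvtColor(a,cv2.COLOR_BGR2HSV)
    m=((h[...,2]>75)&(h[...,1]<90)).astype(np.uint8)
    for nm,x0,y0,x1,y1 in boxes:
        k=np.zeros_like(m);k[y0:y1,x0:x1]=1
        c=max(cv2.findContours(m&k,cv2.RETR_EXTERNAL,cv2.CHAIN_APPROX_NONE)[0],key=cv2.contourArea)
        x,y,w,hh=cv2.boundingRect(c); px=(x+(w-1)/2,y+(hh-1)/2)
        p=onplane(n,[px],z)[0]; o=""
        for t,(c0,yw) in C.items():
            d=p[:2]-c0
            if np.linalg.norm(d)<160: r=np.radians(yw); o=t+str(np.array([d@[np.cos(r),np.sin(r)],d@[-np.sin(r),np.cos(r)]]))
        print(n,nm,px,p,o)
run("pics/top22.png" if 0 else "pics/t22.png","top",[("nipple",130,155,160,185),("tee",115,185,160,230),("cap",115,235,150,262),("elbow",385,185,420,217),("union",382,222,420,255)],22)
for f in("pics/scene0.png","pics/s22.png"): run(f,"scene",[("small elbow",205,175,245,212),("small tee",315,190,358,225)],12)
run("pics/s22.png","scene",[("nipple",380,340,420,382),("tee",410,295,470,352),("cap",445,275,485,305)],22)
E
```

```text
top nipple (143.5, 170.0) [618.1 314.   22. ] t3[97.   2.3]
top tee (136.0, 208.5) [520.7 325.4  22. ] t3[-1.1  3.3]
top cap (131.0, 246.5) [427.3 331.   22. ] t3[-94.5  -1. ]
top elbow (402.0, 201.0) [ 556.7 -329.6   22. ] t2[49.9 -0.4]
top union (400.0, 237.5) [ 465.4 -322.5   22. ] t2[-41.6  -4.3]
scene small elbow (224.5, 194.0) [ 539.7 -123.    12. ] 
scene small tee (335.0, 208.0) [421.7  63.7  12. ] 
scene small elbow (224.5, 194.0) [ 539.7 -123.    12. ] 
scene small tee (335.0, 208.0) [421.7  63.7  12. ] 
scene nipple (399.0, 363.5) [608.6 312.3  22. ] t3[87.7 -0.4]
scene tee (439.5, 327.0) [517. 331.  22.] t3[-5.3  8.5]
scene cap (463.5, 290.0) [431.  331.2  22. ] t3[-90.9  -0.5]
```

All five pieces measure well within tolerance, and the small fittings have not moved. Handing in.

```bash
python3 -c "
from bench import *
print(job_done()); print(read_state()['clock'])"
```

```text
the job is handed in; nothing more can be done
None
the job is handed in; nothing more can be done
```

I made up both orders and handed the job in at about 39 s of the 112 s. `job_done()` gives no verdict, so this rests on my own last checks.

| Tray | Compartment | Piece | How it stands |
|---|---|---|---|
| tray3 | near | cap | upright |
| tray3 | middle | tee | flat |
| tray3 | far | nipple | upright |
| tray2 | near | union | upright |
| tray2 | far | elbow | flat |

- **Position:** from the top camera, every piece was within about 6 mm of its compartment's middle in both directions. The scene camera, used only for tray3, put the tee about 5 mm across and 9 mm along from its middle, and disagreed with the top view by up to about 9 mm. Both are inside the limits.
- **On the floor:** each piece was lowered until it touched the tray floor before release (1 to 5 N). I judged upright and flat by eye in the pictures and did not measure the tilts.
- **Left alone:** the small elbow and small tee showed at the same pixels in the first and last scene pictures. The orange cap, pink union and white ring were not touched.

No checks failed; the highest contact force reading I saw was about 8 N.

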